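# Dial the code on the tool case and draw its bolt

### The arm

A 6-joint arm with a two-finger parallel gripper is mounted at the origin on the work surface. World frame = base frame: x ahead of the robot, y to its left, z up, the work surface at z = 0. Lengths are in m, angles in rad, forces in N, time in s.
With the tool pointing down it reaches from about 0.375 to 0.925 m from the base axis. Payload 5.7 kg.
Tool frame: the origin (TCP) lies midway between the tips of the shut fingers; the grasp point (between the pads) lies 19 mm behind it; z points along the fingers, y is the line along which they close (so a half turn about z gives the same grasp; the last joint's range is limited). The gripper opens to 85 mm and grips with 20 to 120 N. Pads are 22 mm wide; open, the fingers measure 114 mm over their backs; the gripper's body (76 mm by 85 mm) begins 54 mm behind the grasp point. The pads swing forward as they close: fully open they stand 13 mm farther back than shut.
Start: joints at [-1.297, 0.359, 1.51, -0, 1.272, -0.115], TCP at [0.227, -0.555, 0.21] pointing down, gripper open.
Joint ranges: [-2.97, 2.97], [-1.01, 2.36], [0.21, 2.38], [-0.96, 4.11], [0.2, 2.71], [-2.98, 2.98]. Speed limits (rad/s): [2.39, 2.39, 3.14, 3.14, 3.14, 3.14].

### API

Orientations are given as a 3x3 rotation matrix whose columns are the frame's x, y, z axes.
In Python, from cell import sensors, snapshot, get_calibration, workorder gives the robot as it stands.
- The arm moves only by the tool send_rows, never from a script. Its argument "plan" is a list of rows, each an object with "dr": the turn, a rotation vector about the tool's x, y, z in rad, a list of three; "offset": the shift along the tool's x, y, z in m, a list of three; "claw": the closure, from -1 (fully open) to 1 (shut), so that 0 is half open. In form: [{"dr": [wx, wy, wz], "offset": [tx, ty, tz], "claw": claw}, ...]. A call has 1 to 10 rows; each row shifts and turns the commanded pose from where the row before left it, along the tool's axes as they then stand; what a row does not reach is not made up. A row lasts 1/10 s, in which the tool goes at most 50 mm and 8.59 degrees, less where a joint would pass 70% of its speed; a pose out of reach is approached as far as the arm can. A call is refused whole if a number of a shift passes 0.05 or a number of a turn 0.15, either way. A call with a gripper value outside its range is refused whole. The fingers move at their own pace and stop on an object; the grip force is fixed at half the most. Time passes only in rows, so rows that do not move let the fingers close. It gives the time, the measured TCP pose, the force, the opening and the grip force at its end, in the units of the state.
- sensors.get_state(): the state, without advancing time (a new reading comes with each control period).
- snapshot(name): name is "scene" or "top"; returns the picture (480x640x3 uint8, red, green, blue); there is no depth.
- get_calibration(name): a dict with "vertical_fov" (degrees; the focal length in pixels is half the picture's height over the tangent of half this angle, whatever the lens; pixels are square), "cx", "cy" (the principal point, pixels), "R" (3x3) and "t" (3): a world point X has camera coordinates R X + t. Camera axes: x right, y down, z forward; pixel columns grow to the right and rows downward; lengths in m; the calibration is good to about 2 mm. A picture is of the moment at which its call begins. get_calibration takes no time and is no camera call.
- workorder.sign_off(): hands the job in; it is judged then, once.
The state is a dict: "t": time; "joints": joint angles; "joint_vel": joint speeds; "joint_efforts": joint torques, N m; "eef_pos": TCP position; "orientation": TCP orientation; "force": force on the tool from outside, world axes, zero at the start; "torque": the same for the moment, N m; "finger_gap": finger opening in m; "gripper_force": force on a finger pad.
Only numpy, scipy, OpenCV 4.12 (cv2) and the standard library are available. Lean on these libraries where they do the work, as an engineer would, in place of code of your own. Each camera call takes 0.05 s, during which the arm holds its last target. There are 200 camera calls.

### The job

Unlock the blue tool case: the code is 5-3-2 from the robot's left to right, read on top of the wheels at the red index lines. The middle wheel already shows 3 and must not be turned, so roll only the left wheel to 5 and the right wheel to 2, then slide the yellow bolt knob fully to the right. Work gently, never pressing or pushing on the case or lock with more than 20 N, and leave the tools and containers lying about where they are.

Things in the scene. Friction and masses are not known exactly. Their poses are not given: they have to be found in the camera images.
- case: blue tool case 270 (x) x 340 (y) x 80 mm high, fixed; on its lid an aluminium lock panel 150 x 196 mm, top 100 mm above the bench, with wheels standing out of it in a row along y: left at y = +52 mm, middle 0, right -52, all at x = 0; bolt knob at x = -68. Origin: centre of the underside; z up, x away from the robot, y to the robot's left.
- wheel_left (a joint): left thumbwheel, 64 mm diameter, 24 mm wide; axis level, along the case's y. Six faces 60 degrees apart, coloured inlays with dots like a die: 1 white, 2 yellow, 3 green, 4 orange, 5 red, 6 blue. Joint in rad: number n is straight up at (n - 1) x 1.047; it grows as the wheel's top moves along the case's +x (away from the robot). Stops: 0.35 rad below 1 and above 6. Code number 5 = 4.19.
- wheel_right (a joint): right thumbwheel, 64 mm diameter, 24 mm wide; axis level, along the case's y. Six faces 60 degrees apart, coloured inlays with dots like a die: 1 white, 2 yellow, 3 green, 4 orange, 5 red, 6 blue. Joint in rad: number n is straight up at (n - 1) x 1.047; it grows as the wheel's top moves along the case's +x (away from the robot). Stops: 0.35 rad below 1 and above 6. Code number 2 = 1.05.
- wheel_middle (a joint): middle thumbwheel, 64 mm diameter, 24 mm wide; axis level, along the case's y. Six faces 60 degrees apart, coloured inlays with dots like a die: 1 white, 2 yellow, 3 green, 4 orange, 5 red, 6 blue. Joint in rad: number n is straight up at (n - 1) x 1.047; it grows as the wheel's top moves along the case's +x (away from the robot). Already on its number 3 = 2.09: leave it.
- rim_left (a point): highest point of the left wheel's rim, mid-width, fixed to the case (does not turn): 126 mm above the bench, 26 mm above the lock panel. Wheels turn with a drag of 0.05 N m (about 1.6 N at the rim) and stay where left; a fingertip pressed on top with 6 to 10 N and drawn along the case's x rolls one 1 rad per 32 mm, less if it slips.
- rim_middle (a point): highest point of the middle wheel's rim, likewise. The gap between neighbouring wheels is 28 mm.
- rim_right (a point): highest point of the right wheel's rim, likewise. Wheels are hard plastic: half a millimetre too deep is already a heavy press.
- bolt (a joint): bolt of the lock, slides along the case's -y (to the robot's right): 0 = locked, 0.034 m = fully open, at its end stop. Drag about 3 N; it stays where it is left. The lock is real: while any wheel is more than about 0.2 rad off its code number the bolt jams after about 5 mm.
- bolt_grip (a point): centre of the yellow bolt knob, 24 mm (case x) x 16 mm (y) x 32 mm high, upright on the lock panel nearer the robot than the wheels; moves with the bolt; 16 mm above the panel, which is clear for 60 mm on either side of it in y
- wrench: steel wrench 160 mm lying on the case lid beyond the lock, bystander; origin at the centre of its underside
- bearing: steel bearing ring 38 mm across, 12 mm high, on the case lid at the far right, bystander; origin at the centre of its underside
- screwdriver: screwdriver 200 mm, red handle, on the bench to the left, bystander; origin at the centre of its underside
- oil_can: orange bottle 52 mm across, 160 mm tall, on the bench to the right, bystander; origin at the centre of its underside
- bowl: blue plastic bowl 130 mm across, 50 mm high, on the bench to the right, bystander; origin at the centre of its underside
- tray: white plastic tray 150 x 180 x 60 mm on the bench to the left, bystander; origin at the centre of its underside
- jar: glass jar 56 mm across, 75 mm tall, on the bench to the right, bystander; origin at the centre of its underside

How it is judged:
On the way, in this order (a step that is already met when the one before it is completed fails the run):
1. all three wheels show the code (each within 0.26 rad of its number) with the bolt still locked (less than 10 mm out) (value of joint wheel_left between 3.929 and 4.449 rad and value of joint wheel_middle between 1.834 and 2.354 rad and value of joint wheel_right between 0.787 and 1.307 rad and value of joint bolt below 0.01 m), for 0.2 s.
2. the bolt is drawn fully to the right (value of joint bolt above 0.03 m), for 0.2 s.
At the end, for the whole second after the job is handed in: The wheels show 5-3-2 (each within 0.26 rad, a quarter of the step between numbers), the bolt is open by at least 30 of its 34 mm, and every bystander is within 20 mm of where it was (value of joint wheel_left between 3.929 and 4.449 rad and value of joint wheel_middle between 1.834 and 2.354 rad and value of joint wheel_right between 0.787 and 1.307 rad and value of joint bolt above 0.03 m and distance of each of wrench, bearing, screwdriver, oil_can, bowl, tray, jar from where it was at the start of the episode below 0.02 m); the robot touches nothing.
It fails at once if the robot presses or pushes on the case, wheels or bolt with more than 20 N (contact force between any of the fingers, the arm and case above 20 N).
It fails at once if the middle wheel is turned more than 0.26 rad from its number 3 (not (value of joint wheel_middle between 1.834 and 2.354 rad)).
It fails at once if a bystander is moved more than 20 mm (distance of any of wrench, bearing, screwdriver, oil_can, bowl, tray, jar from where it was at the start of the episode above 0.02 m).
It also fails if it takes over 72 s, if anything falls off the work surface, if the arm or the gripper's body presses on something with over 40 N, if the wrist force passes 120 N, or if a joint passes its speed limit or range.

## Working session

There is one attempt and no reset: what is moved stays moved. The work goes in short steps, Python scripts to look and compute and a tool call to move; the robot and the scene stay as the last step left them, time stands still between calls to the robot, and variables do not carry over. Pictures are saved under pics/ and viewed, at most 10 in all, crops included, and the job is handed in when it is done.

Besides the shell and the picture viewer there is one more tool, called after "Request:" as name(argument=value, ...), one argument or row to a line, values as JSON. send_rows: Moves the arm, as the interface text tells. Its arguments: {"type":"object","properties":{"plan":{"type":"array","items":{"type":"object","properties":{"dr":{"type":"array","items":{"type":"number"}},"offset":{"type":"array","items":{"type":"number"}},"claw":{"type":"number"}}}}},"required":["plan"]}

```bash
mkdir -p pics; python3 - <<'E'
from cell import sensors, snapshot, get_calibration
import cv2,json
for n in("scene","top"):
    cv2.imwrite(f"pics/{n}0.png",snapshot(n)[:,:,::-1]); print(n,get_calibration(n))
s=sensors.get_state(); print(s)
E
```

```text
scene {'vertical_fov': 48.24752485862586, 'cx': 323.2902565889181, 'cy': 237.09509747583624, 'R': array([[ 0.38943567,  0.92103597,  0.0057096 ],
       [ 0.78389335, -0.32818115, -0.52707528],
       [-0.48358151,  0.20973763, -0.84979942]]), 't': array([-0.18407762, -0.33831911,  1.55575449])}
top {'vertical_fov': 42.95176673789705, 'cx': 323.4960996806007, 'cy': 235.75984896122884, 'R': array([[ 0.01561599, -0.99985509, -0.00677765],
       [-0.99863504, -0.01525833, -0.04995241],
       [ 0.04984175,  0.00754845, -0.9987286 ]]), 't': array([0.00909608, 0.49490683, 1.87065223])}
{'t': 0.1, 'joints': array([-1.29708779e+00,  3.59427351e-01,  1.51135651e+00,  2.05753154e-05,
        1.27247397e+00, -1.15109523e-01]), 'joint_vel': array([-1.14231468e-03,  9.84417191e-05, -3.91476711e-03,  4.53345217e-04,
        1.63809084e-04, -1.31128518e-03]), 'joint_efforts': array([-6.78783163e-04, -5.28653026e+01, -2.79349744e+01, -2.51223155e-04,
        5.04103373e-03,  1.44530169e-06]), 'eef_pos': array([ 0.22727359, -0.55458198,  0.20922871]), 'orientation': array([[ 9.25360117e-01,  3.79088996e-01, -4.31168930e-04],
       [ 3.79089183e-01, -9.25358744e-01,  1.60850594e-03],
       [ 2.10780962e-04, -1.65189872e-03, -9.99998613e-01]]), 'force': array([0.30236806, 0.07788678, 0.24838496]), 'torque': array([ 0.02232061, -0.01000317, -0.03493112]), 'gripper_force': 0.0, 'finger_gap': 0.08543675532966948}
```

View pics/scene0.png

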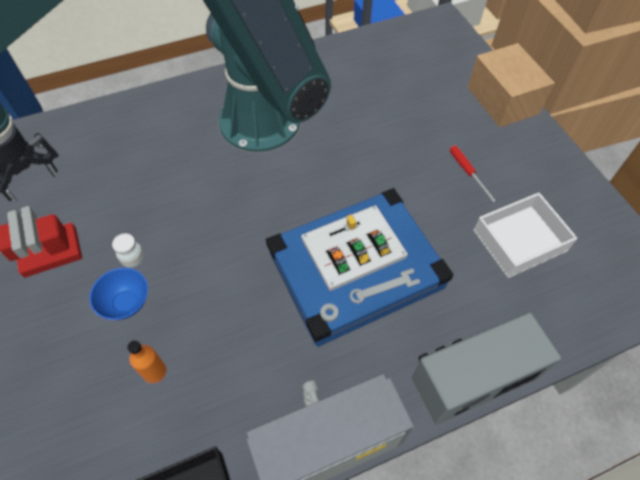

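View pics/top0.png

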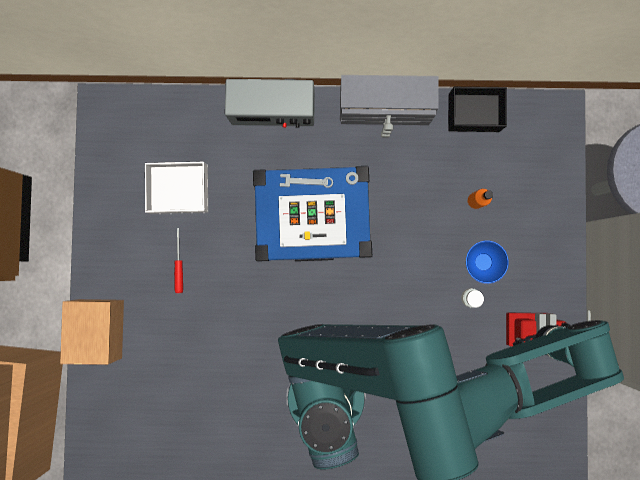

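The overview shows the case at top-view pixel (312,213), with the panel at rows 194-247. The arm is clear of it. Next I'll measure the panel and zoom in on both views.

```bash
cat > h.py <<'E'
import numpy as np, cv2
from cell import sensors, snapshot, get_calibration
def cam(n):
    c=get_calibration(n); f=240/np.tan(np.radians(c["vertical_fov"])/2); return c,f
def ray(n,u,v,z):
    c,f=cam(n); R=np.array(c["R"]);C=-R.T@c["t"]
    d=R.T@np.array([(u-c["cx"])/f,(v-c["cy"])/f,1]); return C+d*(z-C[2])/d[2]
def proj(n,X):
    c,f=cam(n); p=c["R"]@np.array(X)+c["t"]; return np.array([c["cx"]+f*p[0]/p[2],c["cy"]+f*p[1]/p[2]])
def rect(n,mask,z):
    mask=cv2.morphologyEx(mask,cv2.MORPH_CLOSE,np.ones((15,15)))
    cs,_=cv2.findContours(mask,cv2.RETR_EXTERNAL,cv2.CHAIN_APPROX_NONE)
    k=max(cs,key=cv2.contourArea)[:,0]
    P=np.array([ray(n,u,v,z)[:2] for u,v in k],np.float32)*1000
    return cv2.minAreaRect(P)
E
python3 - <<'E'
from h import *
T=cv2.imread("pics/top0.png");S=cv2.imread("pics/scene0.png")
for n,I,b in(("top",T,(270,185,90,70)),("scene",S,(295,200,120,95))):
    x,y,w,h=b; sub=np.zeros(I.shape[:2],np.uint8); g=I[y:y+h,x:x+w]
    hsv=cv2.cvtColor(g,cv2.COLOR_BGR2HSV); sub[y:y+h,x:x+w]=((hsv[...,1]<60)&(hsv[...,2]>140))*255
    print(n,"panel",rect(n,sub,.1))
    hsv=cv2.cvtColor(I,cv2.COLOR_BGR2HSV)
    m=cv2.inRange(hsv,(15,120,120),(35,255,255)); m2=np.zeros_like(m); m2[y:y+h,x:x+w]=m[y:y+h,x:x+w]
    k,_,st,ce=cv2.connectedComponentsWithStats(m2)
    for i in range(1,k):
        if st[i,4]>8: print(" yellow",ce[i],st[i,4],ray(n,*ce[i],.125))
a=cv2.resize(T[185:255,272:352],None,fx=7,fy=7,interpolation=cv2.INTER_CUBIC)[:,:400+160]
b=cv2.resize(S[200:295,295:412],None,fx=5,fy=5,interpolation=cv2.INTER_CUBIC)
cv2.imwrite("pics/a.png",a);cv2.imwrite("pics/b.png",b)
E
```

```text
top panel ((550.131591796875, 50.96839904785156), (180.65504455566406, 194.5769500732422), 1.1034963130950928)
 yellow [293.36363636 203.45454545] 11 [0.58188491 0.10505721 0.125     ]
 yellow [310.90909091 203.09090909] 22 [0.58370907 0.05400276 0.125     ]
 yellow [329.1875 210.8125] 32 [5.61963814e-01 4.75262308e-04 1.25000000e-01]
 yellow [306.94871795 235.41025641] 39 [0.48937001 0.06393101 0.125     ]
scene panel ((572.9912109375, 46.48356628417969), (225.24151611328125, 199.48019409179688), 2.752925157546997)
 yellow [351.07594937 222.07594937] 79 [0.49625288 0.05802855 0.125     ]
 yellow [384.475 250.975] 40 [0.59419002 0.09435736 0.125     ]
 yellow [363.40298507 258.41791045] 67 [0.59329568 0.04344472 0.125     ]
```

View pics/a.png

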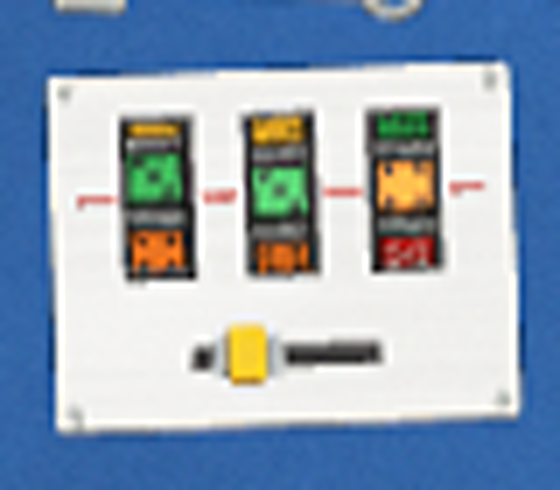

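View pics/b.png

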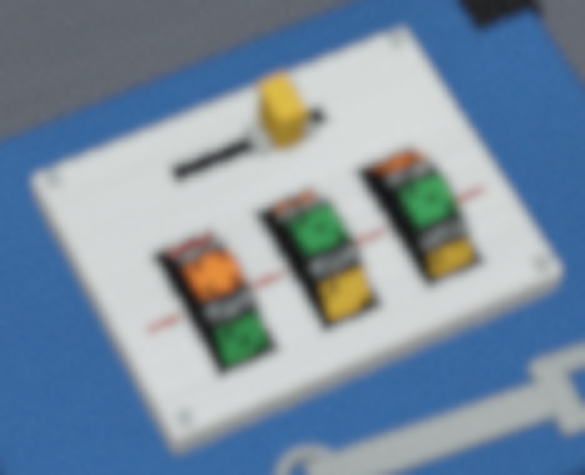

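Zoomed views: the left wheel shows green 3, shifted slightly away (face at top px ~(294,210)). The middle shows 3 and the right shows orange 4 (~(330,211)). The knob is at ~(307,235). The wrench got into the panel mask, so I'll refine the mask and measure the wheel faces.

```bash
cat > m.py <<'E'
from h import *
def panel(n,I,b):
    x,y,w,h=b; g=I[y:y+h,x:x+w]; hsv=cv2.cvtColor(g,cv2.COLOR_BGR2HSV)
    m=np.zeros(I.shape[:2],np.uint8); m[y:y+h,x:x+w]=((hsv[...,1]<90)&(hsv[...,2]>110))*255
    k,l,st,ce=cv2.connectedComponentsWithStats(m); i=1+np.argmax(st[1:,4])
    return rect(n,((l==i)*255).astype(np.uint8),.1)
def comps(I,b,col):
    x,y,w,h=b; hsv=cv2.cvtColor(I,cv2.COLOR_BGR2HSV)
    r={'green':(50,85),'orange':(6,18),'yellow':(19,35)}[col]
    m=cv2.inRange(hsv,(r[0],110,90),(r[1],255,255)); k=np.zeros_like(m);k[y:y+h,x:x+w]=m[y:y+h,x:x+w]
    n,_,st,ce=cv2.connectedComponentsWithStats(k); return [(ce[i],st[i,4]) for i in range(1,n) if st[i,4]>8]
B={'top':(270,185,90,70),'scene':(295,200,120,95)}
E
python3 - <<'E'
from m import *
I={n:cv2.imread(f"pics/{n}0.png") for n in B}
for n in B:
    print(n,panel(n,I[n],B[n]))
    for c in('green','orange','yellow'):
        for ce,a in comps(I[n],B[n],c): print(c,ce.round(1),a,ray(n,*ce,.126).round(4))
cor={'top':([(48,77),(508,63),(520,415),(58,432)],7,272,185),'scene':([(405,25),(562,272),(175,450),(33,180)],5,295,200)}
for n,(p,s,x,y) in cor.items():
    P=np.array([ray(n,(a+.5)/s-.5+x,(b+.5)/s-.5+y,.1)[:2] for a,b in p])
    print(n,P.round(4).tolist(),P.mean(0),[np.linalg.norm(P[i]-P[i-1]).round(4) for i in range(4)])
    for i in range(4):
        d=P[i]-P[i-1]; print(np.degrees(np.arctan2(d[1],d[0])).round(2),end=' ')
    print()
E
```

```text
top ((536.4299926757812, 50.57064437866211), (151.48599243164062, 195.69142150878906), 2.9892890453338623)
green [329.2 202.2] 16 [0.587  0.0009 0.126 ]
green [293.6 209.9] 51 [0.5629 0.104  0.126 ]
green [311.5 211.8] 46 [0.5581 0.0518 0.126 ]
orange [329.7 211.2] 38 [ 0.5607 -0.0009  0.126 ]
orange [293.9 220.3] 38 [0.5326 0.1026 0.126 ]
orange [311.9 221.4] 25 [0.5302 0.0501 0.126 ]
yellow [293.6 203.3] 11 [0.5823 0.1042 0.126 ]
yellow [310.8 203.3] 25 [0.5829 0.0544 0.126 ]
yellow [329.4 211.1] 15 [ 5.611e-01 -2.000e-04  1.260e-01]
yellow [307.  235.5] 40 [0.4891 0.0637 0.126 ]
scene ((540.2405395507812, 44.949432373046875), (161.5438690185547, 201.93841552734375), 2.9089484214782715)
green [379.8 239.8] 70 [0.5647 0.0972 0.126 ]
green [358.1 245.8] 61 [0.5603 0.046  0.126 ]
green [342.7 267.4] 60 [ 0.5965 -0.0076  0.126 ]
orange [373.9 232.3] 15 [0.5418 0.0936 0.126 ]
orange [336.9 254.7] 87 [ 0.5627 -0.0064  0.126 ]
yellow [351.  221.9] 81 [0.4964 0.0578 0.126 ]
yellow [384.3 251. ] 45 [0.5947 0.0937 0.126 ]
yellow [363.2 258.4] 76 [0.5935 0.0428 0.126 ]
top [[0.6072, 0.1511], [0.616, -0.0429], [0.4675, -0.05], [0.4574, 0.144]] [0.53700287 0.0505148 ] [np.float64(0.15), np.float64(0.1942), np.float64(0.1486), np.float64(0.1943)]
2.71 -87.4 -177.26 92.99 
scene [[0.4589, 0.1407], [0.6088, 0.1466], [0.623, -0.0494], [0.4714, -0.0552]] [0.54049522 0.04568123] [np.float64(0.1963), np.float64(0.15), np.float64(0.1964), np.float64(0.1518)]
93.65 2.24 -85.84 -177.81
```

Request:
send_rows(
  plan=[
    {"dr":[0,0,0.113],"offset":[0,0,0],"claw":1},
    {"dr":[0,0,0.113],"offset":[0,0,0],"claw":1},
    {"dr":[0,0,0.113],"offset":[0,0,0],"claw":1},
    {"dr":[0,0,0],"offset":[0.02,-0.036,0],"claw":1},
    {"dr":[0,0,0],"offset":[0.02,-0.036,0],"claw":1},
    {"dr":[0,0,0],"offset":[0.02,-0.036,0],"claw":1},
    {"dr":[0,0,0],"offset":[0.02,-0.036,0],"claw":1},
    {"dr":[0,0,0],"offset":[0.02,-0.036,0],"claw":1},
    {"dr":[0,0,0],"offset":[0.02,-0.036,0],"claw":1},
    {"dr":[0,0,0],"offset":[0.02,-0.036,0],"claw":1},
  ],
)

```text
t: 1.1
eef_pos: [0.3549, -0.2948, 0.2098]
orientation: [[0.999, 0.049, -0.0], [0.049, -0.999, 0.0], [-0.0, -0.0, -1.0]]
force: [1.1, -0.3, 0.3]
finger_gap: -0.0003
gripper_force: 0.0
```

Request:
send_rows(
  plan=[
    {"dr":[0,0,0],"offset":[0.02,-0.036,0],"claw":1},
    {"dr":[0,0,0],"offset":[0.02,-0.036,0],"claw":1},
    {"dr":[0,0,0],"offset":[0.02,-0.036,0],"claw":1},
    {"dr":[0,0,0],"offset":[0.02,-0.036,0],"claw":1},
    {"dr":[0,0,0],"offset":[0.02,-0.036,0],"claw":1},
    {"dr":[0,0,0],"offset":[0.02,-0.036,0],"claw":1},
    {"dr":[0,0,0],"offset":[0.02,-0.036,0],"claw":1},
    {"dr":[0,0,0],"offset":[0.02,-0.036,0],"claw":1},
    {"dr":[0,0,0],"offset":[0.02,-0.036,0],"claw":1},
    {"dr":[0,0,0],"offset":[0,0,0],"claw":1},
  ],
)

```text
t: 2.1
eef_pos: [0.5202, 0.0401, 0.2099]
orientation: [[0.999, 0.054, 0.001], [0.054, -0.999, 0.002], [0.001, -0.002, -1.0]]
force: [-0.6, -0.8, 0.3]
finger_gap: -0.0002
gripper_force: 0.0
```

Request:
send_rows(
  plan=[
    {"dr":[0,0,0],"offset":[0.015,-0.03,0],"claw":1},
    {"dr":[0,0,0],"offset":[0.015,-0.03,0],"claw":1},
    {"dr":[0,0,0],"offset":[0,0,0.03],"claw":1},
    {"dr":[0,0,0],"offset":[0,0,0.03],"claw":1},
    {"dr":[0,0,0],"offset":[0,0,0.014],"claw":1},
    {"dr":[0,0,0],"offset":[0,0,0],"claw":1},
    {"dr":[0,0,0],"offset":[0,0,0],"claw":1},
  ],
)

```text
t: 2.8
eef_pos: [0.5452, 0.097, 0.1361]
orientation: [[0.999, 0.049, -0.001], [0.049, -0.999, -0.0], [-0.001, 0.0, -1.0]]
force: [0.9, 0.1, 0.5]
finger_gap: 0.0001
gripper_force: 0.0
```

```bash
python3 - <<'E'
from m import *
s=sensors.get_state(); print(s["eef_pos"],s["force"])
a=snapshot("top");b=snapshot("scene"); print(sensors.get_state()["eef_pos"],sensors.get_state()["force"])
A=cv2.resize(a[180:260,262:362,::-1],None,fx=4,fy=4,interpolation=cv2.INTER_CUBIC)
Bq=cv2.resize(b[190:270,330:430,::-1],None,fx=4,fy=4,interpolation=cv2.INTER_CUBIC)
cv2.imwrite("pics/c.png",np.hstack([A,Bq]))
E
```

```text
[0.54516417 0.0969623  0.13606619] [0.85077559 0.13381638 0.497087  ]
[0.54613834 0.09712765 0.13708127] [0.33608337 0.33973437 0.29951485]
```

View pics/c.png

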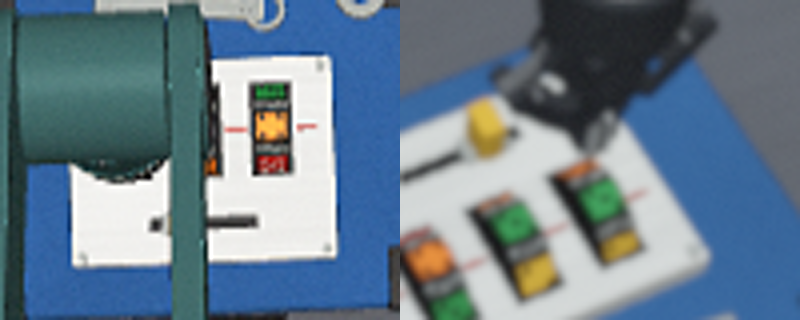

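Fingertip is at scene px ~(379,226), just in front of the left wheel's top face and laterally in line with it. Next I'll creep down.

Request:
send_rows(
  plan=[
    {"dr":[0,0,0],"offset":[0.003,-0.003,0.004],"claw":1},
    {"dr":[0,0,0],"offset":[0,0,0.004],"claw":1},
    {"dr":[0,0,0],"offset":[0,0,0],"claw":1},
    {"dr":[0,0,0],"offset":[0,0,0],"claw":1},
  ],
)

```text
t: 3.3
eef_pos: [0.548, 0.1006, 0.128]
orientation: [[0.999, 0.05, -0.0], [0.05, -0.999, 0.0], [-0.0, -0.0, -1.0]]
force: [0.4, -0.2, -0.7]
finger_gap: 0.0
gripper_force: 0.0
```

Request:
send_rows(
  plan=[
    {"dr":[0,0,0],"offset":[0,0,0.0005],"claw":1},
    {"dr":[0,0,0],"offset":[0,0,0],"claw":1},
  ],
)

```text
t: 3.5
eef_pos: [0.5482, 0.1006, 0.1275]
orientation: [[0.999, 0.05, -0.0], [0.05, -0.999, 0.0], [-0.0, -0.0, -1.0]]
force: [0.7, 0.7, 0.3]
finger_gap: -0.0001
gripper_force: 0.0
```

Request:
send_rows(
  plan=[
    {"dr":[0,0,0],"offset":[0,0,0.0003],"claw":1},
    {"dr":[0,0,0],"offset":[0,0,0],"claw":1},
  ],
)

```text
t: 3.7
eef_pos: [0.5482, 0.1006, 0.1272]
orientation: [[0.999, 0.05, -0.0], [0.05, -0.999, 0.0], [-0.0, -0.0, -1.0]]
force: [-0.6, 0.7, -0.4]
finger_gap: 0.0
gripper_force: 0.0
```

Request:
send_rows(
  plan=[
    {"dr":[0,0,0],"offset":[0,0,0.0003],"claw":1},
    {"dr":[0,0,0],"offset":[0,0,0],"claw":1},
  ],
)

```text
t: 3.9
eef_pos: [0.5482, 0.1006, 0.1269]
orientation: [[0.999, 0.05, -0.0], [0.05, -0.999, 0.0], [-0.0, -0.0, -1.0]]
force: [-0.2, -0.4, 0.2]
finger_gap: 0.0
gripper_force: 0.0
```

Request:
send_rows(
  plan=[
    {"dr":[0,0,0],"offset":[0,0,0.0003],"claw":1},
    {"dr":[0,0,0],"offset":[0,0,0],"claw":1},
  ],
)

```text
t: 4.1
eef_pos: [0.5481, 0.1006, 0.1266]
orientation: [[0.999, 0.05, -0.0], [0.05, -0.999, 0.0], [-0.0, -0.0, -1.0]]
force: [0.2, 0.0, -0.5]
finger_gap: 0.0
gripper_force: 0.0
```

Request:
send_rows(
  plan=[
    {"dr":[0,0,0],"offset":[0,0,0.0003],"claw":1},
    {"dr":[0,0,0],"offset":[0,0,0],"claw":1},
  ],
)

```text
t: 4.3
eef_pos: [0.5482, 0.1006, 0.1263]
orientation: [[0.999, 0.05, -0.0], [0.05, -0.999, 0.0], [-0.0, -0.0, -1.0]]
force: [-0.0, -0.8, -0.8]
finger_gap: 0.0001
gripper_force: 0.0
```

Request:
send_rows(
  plan=[
    {"dr":[0,0,0],"offset":[0,0,0.0002],"claw":1},
    {"dr":[0,0,0],"offset":[0,0,0],"claw":1},
  ],
)

```text
t: 4.5
eef_pos: [0.5482, 0.1006, 0.1261]
orientation: [[0.999, 0.05, -0.0], [0.05, -0.999, 0.0], [-0.0, -0.0, -1.0]]
force: [-1.1, 0.7, 0.1]
finger_gap: 0.0001
gripper_force: 0.0
```

Request:
send_rows(
  plan=[
    {"dr":[0,0,0],"offset":[0,0,0.0002],"claw":1},
    {"dr":[0,0,0],"offset":[0,0,0],"claw":1},
  ],
)

```text
t: 4.7
eef_pos: [0.5482, 0.1006, 0.1259]
orientation: [[0.999, 0.05, -0.0], [0.05, -0.999, 0.0], [-0.0, -0.0, -1.0]]
force: [0.1, -0.0, 0.1]
finger_gap: 0.0
gripper_force: 0.0
```

Request:
send_rows(
  plan=[
    {"dr":[0,0,0],"offset":[0,0,0.0002],"claw":1},
    {"dr":[0,0,0],"offset":[0,0,0],"claw":1},
  ],
)

```text
t: 4.9
eef_pos: [0.5482, 0.1006, 0.1257]
orientation: [[0.999, 0.05, -0.0], [0.05, -0.999, 0.0], [-0.0, -0.0, -1.0]]
force: [-0.3, 0.2, -0.5]
finger_gap: 0.0002
gripper_force: 0.0
```

Request:
send_rows(
  plan=[
    {"dr":[0,0,0],"offset":[0,0,0.0002],"claw":1},
    {"dr":[0,0,0],"offset":[0,0,0],"claw":1},
  ],
)

```text
t: 5.1
eef_pos: [0.5482, 0.1006, 0.1255]
orientation: [[0.999, 0.05, -0.0], [0.05, -0.999, 0.0], [-0.0, -0.0, -1.0]]
force: [-0.2, 0.2, 0.4]
finger_gap: -0.0
gripper_force: 0.0
```

Request:
send_rows(
  plan=[
    {"dr":[0,0,0],"offset":[0,0,-0.002],"claw":1},
    {"dr":[0,0,0],"offset":[0.007,0,0],"claw":1},
    {"dr":[0,0,0],"offset":[0,0,0.001],"claw":1},
    {"dr":[0,0,0],"offset":[0,0,0.0003],"claw":1},
    {"dr":[0,0,0],"offset":[0,0,0],"claw":1},
  ],
)

```text
t: 5.6
eef_pos: [0.555, 0.1009, 0.126]
orientation: [[0.999, 0.05, -0.001], [0.05, -0.999, 0.0], [-0.001, -0.0, -1.0]]
force: [0.1, -0.6, 0.3]
finger_gap: -0.0003
gripper_force: 0.0
```

Request:
send_rows(
  plan=[
    {"dr":[0,0,0],"offset":[0,0,0.0002],"claw":1},
    {"dr":[0,0,0],"offset":[0,0,0],"claw":1},
  ],
)

```text
t: 5.8
eef_pos: [0.555, 0.101, 0.126]
orientation: [[0.999, 0.05, -0.0], [0.05, -0.999, 0.0], [-0.0, -0.0, -1.0]]
force: [-0.2, -0.5, -0.1]
finger_gap: 0.0
gripper_force: 0.0
```

Request:
send_rows(
  plan=[
    {"dr":[0,0,0],"offset":[0,0,0.0002],"claw":1},
    {"dr":[0,0,0],"offset":[0,0,0],"claw":1},
  ],
)

```text
t: 6.0
eef_pos: [0.5551, 0.101, 0.1258]
orientation: [[0.999, 0.05, -0.0], [0.05, -0.999, 0.0], [-0.0, -0.0, -1.0]]
force: [-0.2, -1.0, -0.8]
finger_gap: 0.0002
gripper_force: 0.0
```

Request:
send_rows(
  plan=[
    {"dr":[0,0,0],"offset":[0,0,0.0002],"claw":1},
    {"dr":[0,0,0],"offset":[0,0,0],"claw":1},
  ],
)

```text
t: 6.2
eef_pos: [0.5552, 0.1009, 0.1256]
orientation: [[0.999, 0.05, -0.0], [0.05, -0.999, 0.0], [-0.0, -0.0, -1.0]]
force: [0.1, 1.1, 0.3]
finger_gap: 0.0001
gripper_force: 0.0
```

Request:
send_rows(
  plan=[
    {"dr":[0,0,0],"offset":[0,0,0.0002],"claw":1},
    {"dr":[0,0,0],"offset":[0,0,0],"claw":1},
  ],
)

```text
t: 6.4
eef_pos: [0.5552, 0.1009, 0.1254]
orientation: [[0.999, 0.05, -0.0], [0.05, -0.999, 0.0], [-0.0, -0.0, -1.0]]
force: [-0.2, 0.1, 0.1]
finger_gap: -0.0001
gripper_force: 0.0
```

Request:
send_rows(
  plan=[
    {"dr":[0,0,0],"offset":[0,0,0.0002],"claw":1},
    {"dr":[0,0,0],"offset":[0,0,0],"claw":1},
  ],
)

```text
t: 6.6
eef_pos: [0.5551, 0.101, 0.1252]
orientation: [[0.999, 0.05, -0.0], [0.05, -0.999, 0.0], [-0.0, -0.0, -1.0]]
force: [-0.1, -0.3, -0.4]
finger_gap: 0.0001
gripper_force: 0.0
```

Request:
send_rows(
  plan=[
    {"dr":[0,0,0],"offset":[0,0,0.0002],"claw":1},
    {"dr":[0,0,0],"offset":[0,0,0],"claw":1},
  ],
)

```text
t: 6.8
eef_pos: [0.5552, 0.101, 0.125]
orientation: [[0.999, 0.05, -0.0], [0.05, -0.999, 0.0], [-0.0, -0.0, -1.0]]
force: [-0.2, -0.1, 0.4]
finger_gap: -0.0001
gripper_force: 0.0
```

Request:
send_rows(
  plan=[
    {"dr":[0,0,0],"offset":[0,0,0.0002],"claw":1},
    {"dr":[0,0,0],"offset":[0,0,0],"claw":1},
  ],
)

```text
t: 7.0
eef_pos: [0.5552, 0.101, 0.1248]
orientation: [[0.999, 0.05, -0.0], [0.05, -0.999, 0.0], [-0.0, -0.0, -1.0]]
force: [-0.5, -1.1, -0.7]
finger_gap: 0.0001
gripper_force: 0.0
```

Request:
send_rows(
  plan=[
    {"dr":[0,0,0],"offset":[0,0,0.0002],"claw":1},
    {"dr":[0,0,0],"offset":[0,0,0],"claw":1},
  ],
)

```text
t: 7.2
eef_pos: [0.5551, 0.1009, 0.1246]
orientation: [[0.999, 0.05, -0.0], [0.05, -0.999, 0.0], [-0.0, -0.0, -1.0]]
force: [0.3, -0.3, -0.5]
finger_gap: -0.0001
gripper_force: 0.0
```

```bash
python3 - <<'E'
from m import *
b=snapshot("scene")
print(proj("scene",(.5552,.101,.125)),proj("scene",(.5554,.102,.126)),proj("top",(.5554,.102,.126)))
cv2.imwrite("pics/d.png",cv2.resize(b[200:270,330:430,::-1],None,fx=8,fy=8,interpolation=cv2.INTER_CUBIC))
E
```

```text
[379.4030771  236.14458858] [379.88560706 235.83244687] [294.23080063 212.50949601]
```

View pics/d.png

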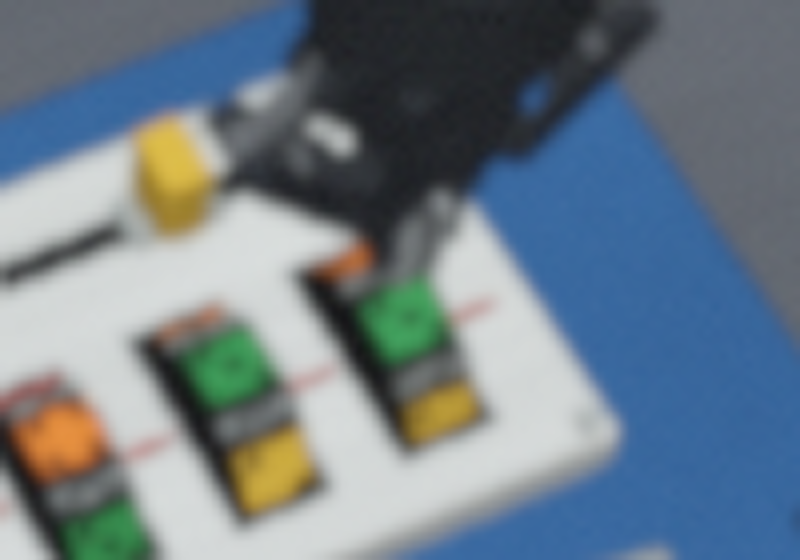

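The tip (scene px ~(381,234)) looks to be a few mm on the near side of the wheel's top. I'll lift, shift 6 mm outward and probe again.

Request:
send_rows(
  plan=[
    {"dr":[0,0,0],"offset":[0,0,-0.0025],"claw":1},
    {"dr":[0,0,0],"offset":[0.006,0,0],"claw":1},
    {"dr":[0,0,0],"offset":[0,0,0.0008],"claw":1},
    {"dr":[0,0,0],"offset":[0,0,0.0003],"claw":1},
    {"dr":[0,0,0],"offset":[0,0,0],"claw":1},
  ],
)

```text
t: 7.75
eef_pos: [0.561, 0.1012, 0.1259]
orientation: [[0.999, 0.05, -0.0], [0.05, -0.999, 0.0], [-0.0, -0.0, -1.0]]
force: [-0.5, -0.2, 0.4]
finger_gap: 0.0001
gripper_force: 0.0
```

Request:
send_rows(
  plan=[
    {"dr":[0,0,0],"offset":[0,0,0.0003],"claw":1},
    {"dr":[0,0,0],"offset":[0,0,0],"claw":1},
  ],
)

```text
t: 7.95
eef_pos: [0.561, 0.1013, 0.1256]
orientation: [[0.999, 0.05, -0.0], [0.05, -0.999, 0.0], [-0.0, -0.0, -1.0]]
force: [0.9, 1.1, 0.4]
finger_gap: -0.0
gripper_force: 0.0
```

Request:
send_rows(
  plan=[
    {"dr":[0,0,0],"offset":[0,0,0.0003],"claw":1},
    {"dr":[0,0,0],"offset":[0,0,0],"claw":1},
  ],
)

```text
t: 8.15
eef_pos: [0.5611, 0.1012, 0.1254]
orientation: [[0.999, 0.05, -0.0], [0.05, -0.999, 0.0], [-0.0, -0.0, -1.0]]
force: [-0.1, 0.4, 1.9]
finger_gap: 0.0003
gripper_force: 0.0
```

Request:
send_rows(
  plan=[
    {"dr":[0,0,0],"offset":[0,0,0.0002],"claw":1},
    {"dr":[0,0,0],"offset":[0,0,0],"claw":1},
  ],
)

```text
t: 8.35
eef_pos: [0.5611, 0.1012, 0.1252]
orientation: [[0.999, 0.05, -0.0], [0.05, -0.999, 0.0], [-0.0, -0.0, -1.0]]
force: [0.2, -0.2, 0.8]
finger_gap: -0.0003
gripper_force: 0.0
```

Request:
send_rows(
  plan=[
    {"dr":[0,0,0],"offset":[0,0,0.0002],"claw":1},
    {"dr":[0,0,0],"offset":[0,0,0],"claw":1},
  ],
)

```text
t: 8.55
eef_pos: [0.5612, 0.1013, 0.125]
orientation: [[0.999, 0.05, -0.0], [0.05, -0.999, 0.0], [-0.0, -0.0, -1.0]]
force: [0.7, -0.5, -0.2]
finger_gap: 0.0002
gripper_force: 0.0
```

Request:
send_rows(
  plan=[
    {"dr":[0,0,0],"offset":[0,0,0.0001],"claw":1},
    {"dr":[0,0,0],"offset":[0,0,0],"claw":1},
  ],
)

```text
t: 8.75
eef_pos: [0.5612, 0.1012, 0.1249]
orientation: [[0.999, 0.05, -0.0], [0.05, -0.999, 0.0], [-0.0, -0.0, -1.0]]
force: [0.6, 0.2, 0.2]
finger_gap: -0.0002
gripper_force: 0.0
```

Request:
send_rows(
  plan=[
    {"dr":[0,0,0],"offset":[0,0,0.0002],"claw":1},
    {"dr":[0,0,0],"offset":[0,0,0],"claw":1},
  ],
)

```text
t: 8.95
eef_pos: [0.5612, 0.1012, 0.1247]
orientation: [[0.999, 0.05, -0.0], [0.05, -0.999, 0.0], [-0.0, -0.0, -1.0]]
force: [0.1, -0.3, -0.3]
finger_gap: -0.0001
gripper_force: 0.0
```

Request:
send_rows(
  plan=[
    {"dr":[0,0,0],"offset":[0,0,0.0002],"claw":1},
    {"dr":[0,0,0],"offset":[0,0,0],"claw":1},
  ],
)

```text
t: 9.15
eef_pos: [0.5611, 0.1013, 0.1245]
orientation: [[0.999, 0.05, -0.0], [0.05, -0.999, 0.0], [-0.0, -0.0, -1.0]]
force: [-0.2, -0.1, 0.1]
finger_gap: 0.0001
gripper_force: 0.0
```

Request:
send_rows(
  plan=[
    {"dr":[0,0,0],"offset":[0,0,0.0002],"claw":1},
    {"dr":[0,0,0],"offset":[0,0,0],"claw":1},
  ],
)

```text
t: 9.35
eef_pos: [0.5612, 0.1012, 0.1243]
orientation: [[0.999, 0.05, -0.0], [0.05, -0.999, 0.0], [-0.0, -0.0, -1.0]]
force: [-0.4, 0.5, 0.9]
finger_gap: -0.0003
gripper_force: 0.0
```

Request:
send_rows(
  plan=[
    {"dr":[0,0,0],"offset":[0,0,0.0002],"claw":1},
    {"dr":[0,0,0],"offset":[0,0,0],"claw":1},
  ],
)

```text
t: 9.55
eef_pos: [0.5611, 0.1012, 0.1241]
orientation: [[0.999, 0.05, -0.0], [0.05, -0.999, 0.0], [-0.0, -0.0, -1.0]]
force: [-0.4, 0.4, -0.7]
finger_gap: -0.0001
gripper_force: 0.0
```

Request:
send_rows(
  plan=[
    {"dr":[0,0,0],"offset":[0,0,0.0002],"claw":1},
    {"dr":[0,0,0],"offset":[0,0,0],"claw":1},
  ],
)

```text
t: 9.75
eef_pos: [0.5611, 0.1012, 0.1239]
orientation: [[0.999, 0.05, -0.0], [0.05, -0.999, 0.0], [-0.0, -0.0, -1.0]]
force: [-0.1, -0.6, -0.0]
finger_gap: 0.0006
gripper_force: 0.0
```

```bash
python3 - <<'E'
from m import *
b=snapshot("scene"); print(sensors.get_state()["force"],sensors.get_state()["eef_pos"])
for c in('green','orange'): print(c,[(x[0].round(1),x[1]) for x in comps(b[:,:,::-1].copy(),B['scene'],c)])
cv2.imwrite("pics/e.png",cv2.resize(b[205:265,345:425,::-1],None,fx=10,fy=10,interpolation=cv2.INTER_CUBIC))
E
```

```text
[ 0.34141579 -0.54101174  0.01556233] [0.56116034 0.10124406 0.12392023]
green [(array([379.6, 240.2]), np.int32(63)), (array([358.1, 245.9]), np.int32(62)), (array([342.8, 267.4]), np.int32(61))]
orange [(array([373.1, 232.4]), np.int32(14)), (array([336.9, 254.7]), np.int32(87))]
```

View pics/e.png

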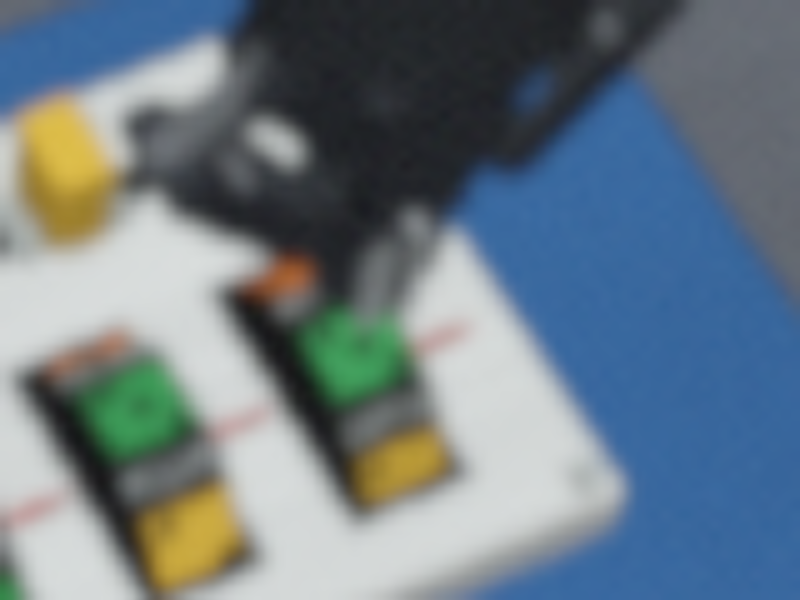

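The tip is over the wheel (scene px ~(381,236)), still with no contact force. I'll keep creeping down in small steps.

Request:
send_rows(
  plan=[
    {"dr":[0,0,0],"offset":[0,0,0.0002],"claw":1},
    {"dr":[0,0,0],"offset":[0,0,0],"claw":1},
  ],
)

```text
t: 10.0
eef_pos: [0.5611, 0.1012, 0.1237]
orientation: [[0.999, 0.05, -0.0], [0.05, -0.999, 0.0], [-0.0, -0.0, -1.0]]
force: [-0.0, 1.1, -1.1]
finger_gap: 0.0002
gripper_force: 0.0
```

Request:
send_rows(
  plan=[
    {"dr":[0,0,0],"offset":[0,0,0.0002],"claw":1},
    {"dr":[0,0,0],"offset":[0,0,0],"claw":1},
  ],
)

```text
t: 10.2
eef_pos: [0.5611, 0.1013, 0.1235]
orientation: [[0.999, 0.05, -0.0], [0.05, -0.999, 0.0], [-0.0, -0.0, -1.0]]
force: [-0.7, 0.9, 0.4]
finger_gap: -0.0
gripper_force: 0.0
```

Request:
send_rows(
  plan=[
    {"dr":[0,0,0],"offset":[0,0,0.0001],"claw":1},
    {"dr":[0,0,0],"offset":[0,0,0],"claw":1},
  ],
)

```text
t: 10.4
eef_pos: [0.5612, 0.1012, 0.1234]
orientation: [[0.999, 0.05, -0.0], [0.05, -0.999, 0.0], [0.0, -0.0, -1.0]]
force: [-0.3, 0.2, -0.3]
finger_gap: -0.0002
gripper_force: 0.0
```

Request:
send_rows(
  plan=[
    {"dr":[0,0,0],"offset":[0,0,0.0002],"claw":1},
    {"dr":[0,0,0],"offset":[0,0,0],"claw":1},
  ],
)

```text
t: 10.6
eef_pos: [0.5612, 0.1013, 0.1232]
orientation: [[0.999, 0.05, -0.0], [0.05, -0.999, 0.0], [-0.0, -0.0, -1.0]]
force: [-0.3, 0.4, 0.5]
finger_gap: 0.0002
gripper_force: 0.0
```

Request:
send_rows(
  plan=[
    {"dr":[0,0,0],"offset":[0,0,0.0002],"claw":1},
    {"dr":[0,0,0],"offset":[0,0,0],"claw":1},
  ],
)

```text
t: 10.8
eef_pos: [0.5611, 0.1012, 0.123]
orientation: [[0.999, 0.05, -0.0], [0.05, -0.999, 0.0], [-0.0, -0.0, -1.0]]
force: [-1.2, -0.5, -0.7]
finger_gap: -0.0001
gripper_force: 0.0
```

Request:
send_rows(
  plan=[
    {"dr":[0,0,0],"offset":[0,0,0.0001],"claw":1},
    {"dr":[0,0,0],"offset":[0,0,0],"claw":1},
  ],
)

```text
t: 11.0
eef_pos: [0.5611, 0.1012, 0.1229]
orientation: [[0.999, 0.05, -0.0], [0.05, -0.999, 0.0], [-0.0, -0.0, -1.0]]
force: [0.8, 0.7, 0.1]
finger_gap: 0.0
gripper_force: 0.0
```

```bash
python3 - <<'E'
from m import *
b=snapshot("scene")[:,:,::-1]; o=cv2.imread("pics/scene0.png")
d=np.abs(b.astype(int)-o).max(2)
print("cols 366..396")
for r in range(224,246): print(r,' '.join(f"{x:3d}" for x in d[r,366:396]))
for dx in(-11,11):
    for dy in(-14.5,14.5): print(dx,dy,proj("scene",(.5611+dx/1000,.1012+dy/1000,.1229)).round(1))
E
```

```text
cols 366..396
224 175 168 155 152 159 168 165 165 166 165 165 166 170 176 183 184 182 185 178 176 165 155 138 118  93  54  19   5   3   2
225 181 177 174 173 171 175 173 170 167 167 166 170 173 177 182 182 184 182 172 155 143 147 142 113  76  37  10   1   2   2
226 169 176 180 181 181 181 179 176 174 175 171 178 178 179 182 183 182 174 152 122 111 127 137 105  56  23   4   2   3   2
227 128 148 165 177 179 184 181 178 179 177 173 177 181 180 183 177 177 168 142 107  92 107 122  91  42  10   2   3   1   2
228  68  94 122 149 168 178 180 177 175 170 167 168 174 177 181 173 162 153 138 111  93 100 102  64  25   4   1   1   2   1
229  24  44  67  96 125 149 163 167 156 149 144 148 160 172 169 157 143 133 127 120 105 101  82  42  13   0   1   2   3   1
230   5  14  27  49  77 105 126 126 114 117 116 125 144 157 148 132 117 115 119 120 110  98  67  28   7   1   1   2   2   2
231   0   1   8  21  42  66  81  78  64  80  99 108 122 129 118 105  97 103 116 119 103  86  52  19   2   1   2   4   1   1
232   2   2   1   8  18  35  37  24  31  46  72  88  99  95  80  67  75  98 119 112  87  62  3
[... 1033 characters left out ...]
   2   2   3   2   2   1   1   2   3   2   4   2   2   3   2   1   4   1   2   2   2   2   2   3   3   2   2   3
242   3   3   2   3   3   2   2   2   4   7   1   3   2   2   1   2   1   3   1   2   2   2   2   3   2   2   2   2   2   2
243   2   3   2   2   2   3   3   0   2   4   3   2   1   3   2   2   1   2   1   1   3   1   3   3   3   3   2   3   3   2
244   3   3   2   3   2   2   3   0   1   5   1   1   2   2   2   1   1   2   2   0   1   2   2   2   2   2   3   3   2   2
245   1   2   3   2   3   2   4   1   3   5   1   4   2   1   1   2   1   3   1   3   2   2   3   2   3   3   2   3   2   2
-11 -14.5 [372.6 236.9]
-11 14.5 [384.2 232.7]
11 -14.5 [376.9 244.7]
11 14.5 [388.5 240.4]
```

Request:
send_rows(
  plan=[
    {"dr":[0,0,0],"offset":[0,0,0.0002],"claw":1},
    {"dr":[0,0,0],"offset":[0,0,0],"claw":1},
  ],
)

```text
t: 11.25
eef_pos: [0.5611, 0.1012, 0.1227]
orientation: [[0.999, 0.05, -0.0], [0.05, -0.999, 0.0], [-0.0, -0.0, -1.0]]
force: [0.2, -0.2, -0.5]
finger_gap: 0.0002
gripper_force: 0.0
```

Request:
send_rows(
  plan=[
    {"dr":[0,0,0],"offset":[0,0,0.0002],"claw":1},
    {"dr":[0,0,0],"offset":[0,0,0],"claw":1},
  ],
)

```text
t: 11.45
eef_pos: [0.5611, 0.1013, 0.1225]
orientation: [[0.999, 0.05, -0.0], [0.05, -0.999, 0.0], [-0.0, -0.0, -1.0]]
force: [-0.4, -0.1, -0.2]
finger_gap: 0.0001
gripper_force: 0.0
```

Request:
send_rows(
  plan=[
    {"dr":[0,0,0],"offset":[0,0,0.0002],"claw":1},
    {"dr":[0,0,0],"offset":[0,0,0],"claw":1},
  ],
)

```text
t: 11.65
eef_pos: [0.5611, 0.1012, 0.1223]
orientation: [[0.999, 0.05, -0.0], [0.05, -0.999, 0.0], [-0.0, -0.0, -1.0]]
force: [0.1, -0.2, -0.1]
finger_gap: -0.0001
gripper_force: 0.0
```

Request:
send_rows(
  plan=[
    {"dr":[0,0,0],"offset":[0,0,0.0002],"claw":1},
    {"dr":[0,0,0],"offset":[0,0,0],"claw":1},
  ],
)

```text
t: 11.85
eef_pos: [0.5612, 0.1012, 0.1221]
orientation: [[0.999, 0.05, -0.0], [0.05, -0.999, 0.0], [-0.0, -0.0, -1.0]]
force: [0.5, 0.5, 0.4]
finger_gap: -0.0002
gripper_force: 0.0
```

Request:
send_rows(
  plan=[
    {"dr":[0,0,0],"offset":[0,0,0.0002],"claw":1},
    {"dr":[0,0,0],"offset":[0,0,0],"claw":1},
  ],
)

```text
t: 12.05
eef_pos: [0.5611, 0.1012, 0.1219]
orientation: [[0.999, 0.05, -0.0], [0.05, -0.999, 0.0], [-0.0, -0.0, -1.0]]
force: [-1.3, 0.6, -0.4]
finger_gap: 0.0003
gripper_force: 0.0
```

Request:
send_rows(
  plan=[
    {"dr":[0,0,0],"offset":[0,0,0.0002],"claw":1},
    {"dr":[0,0,0],"offset":[0,0,0],"claw":1},
  ],
)

```text
t: 12.25
eef_pos: [0.5611, 0.1013, 0.1217]
orientation: [[0.999, 0.05, -0.0], [0.05, -0.999, 0.0], [-0.0, -0.0, -1.0]]
force: [0.0, 0.3, 0.0]
finger_gap: 0.0002
gripper_force: 0.0
```

```bash
python3 - <<'E'
from m import *
b=snapshot("scene")[:,:,::-1]; o=cv2.imread("pics/scene0.png"); t=snapshot("top")[:,:,::-1]
# flank lines: silhouette side of the fingers higher up + absolute colours along the tip
for r in range(226,242): print(r,' '.join("%3d,%3d,%3d"%tuple(b[r,c]) for c in range(375,389)))
cv2.imwrite("pics/top_now.png",t)
v=np.hstack([cv2.resize(x[205:265,355:405],None,fx=8,fy=8,interpolation=cv2.INTER_NEAREST) for x in(o,b)])
cv2.imwrite("pics/f.png",v)
E
```

```text
226  54, 48, 47  54, 48, 45  51, 46, 43  45, 40, 37  43, 38, 36  37, 34, 30  39, 34, 32  43, 38, 36  42, 37, 36  51, 47, 45  67, 64, 61  78, 75, 72  69, 65, 63  64, 56, 53
227  46, 41, 38  44, 40, 36  45, 41, 38  41, 37, 32  39, 37, 33  38, 34, 31  40, 38, 35  43, 40, 36  48, 46, 43  66, 62, 59  95, 91, 88 112,109,105 102, 98, 95  90, 84, 79
228  42, 39, 35  42, 38, 35  43, 37, 34  41, 38, 35  39, 36, 30  38, 35, 35  44, 41, 37  51, 47, 44  63, 59, 56  78, 76, 72 107,103, 99 125,123,118 119,115,111 116,112,107
229  43, 40, 38  43, 40, 39  41, 37, 34  39, 35, 32  39, 35, 31  45, 41, 39  56, 52, 48  71, 68, 64  82, 79, 75  87, 85, 81 100, 98, 95 119,117,112 120,118,113 133,132,128
230  45, 46, 52  45, 44, 44  43, 38, 35  39, 33, 30  42, 39, 37  54, 51, 48  73, 70, 67  91, 89, 85  98, 96, 92  96, 94, 90  97, 95, 91 109,107,102 120,119,114 148,148,144
231  47, 57, 84  44, 45, 56  43, 41, 41  41, 36, 35  47, 43, 40  63, 60, 57  89, 86, 83 108,106,102 108,106,102  97, 95, 92  98, 96, 92 110,108,105 127,127,123 163,163,159
232  54, 73,115  51, 55, 73  43, 41, 43  42, 38, 36  48, 45, 43  73,
[... 951 characters left out ...]
 198,199,205
238  59, 91, 46  66,109, 49  71,116, 53  77,127, 58  92,139, 73  98,132, 84 102,126, 90 100,137, 85  97,148, 79 108,151, 95 143,162,141 174,180,180 181,183,196 175,176,196
239  57, 91, 42  73,121, 54  78,133, 56  84,143, 61  89,146, 65  86,134, 68  83,125, 67  85,137, 66  88,148, 67  92,144, 76 114,145,115 142,154,158 159,163,184 168,169,191
240  47, 78, 37  68,117, 50  84,143, 60  90,154, 63  91,154, 65  86,145, 64  83,141, 60  88,147, 64  84,144, 61  80,131, 65  91,126, 91 121,139,135 159,166,175 188,190,196
241  42, 61, 32  60,102, 44  79,137, 56  90,154, 64  93,159, 66  91,156, 64  91,155, 65  91,155, 66  84,143, 60  73,119, 56  75,106, 69 115,132,116 162,168,164 198,198,197
```

View pics/f.png

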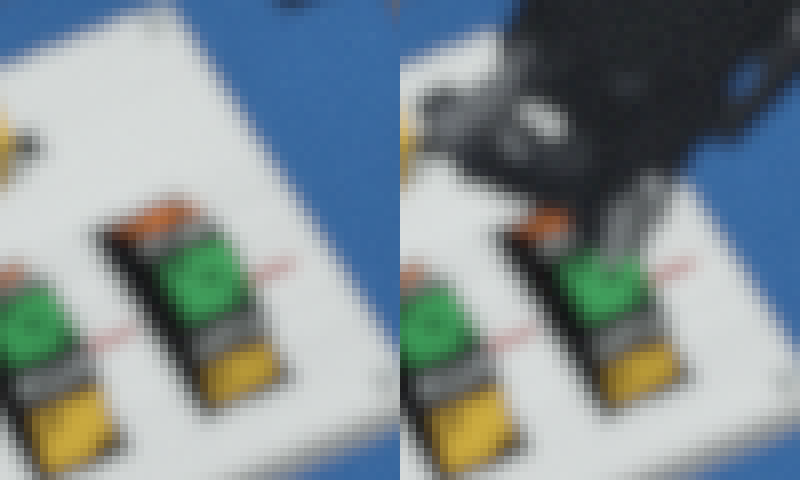

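The tip's front edge sits at scene px ~(382.5,238), just above the green face. The two views triangulate the case about 8 mm lower than nominal, so contact further down is plausible. Continuing.

Request:
send_rows(
  plan=[
    {"dr":[0,0,0],"offset":[0,0,0.0002],"claw":1},
    {"dr":[0,0,0],"offset":[0,0,0],"claw":1},
  ],
)

```text
t: 12.55
eef_pos: [0.5612, 0.1013, 0.1215]
orientation: [[0.999, 0.05, -0.0], [0.05, -0.999, 0.0], [-0.0, -0.0, -1.0]]
force: [-1.0, -0.2, 0.0]
finger_gap: 0.0003
gripper_force: 0.0
```

Request:
send_rows(
  plan=[
    {"dr":[0,0,0],"offset":[0,0,0.0002],"claw":1},
    {"dr":[0,0,0],"offset":[0,0,0],"claw":1},
  ],
)

```text
t: 12.75
eef_pos: [0.5611, 0.1012, 0.1213]
orientation: [[0.999, 0.05, -0.0], [0.05, -0.999, 0.0], [-0.0, -0.0, -1.0]]
force: [-0.5, -0.4, -0.2]
finger_gap: -0.0002
gripper_force: 0.0
```

Request:
send_rows(
  plan=[
    {"dr":[0,0,0],"offset":[0,0,0.0002],"claw":1},
    {"dr":[0,0,0],"offset":[0,0,0],"claw":1},
  ],
)

```text
t: 12.95
eef_pos: [0.5611, 0.1012, 0.1211]
orientation: [[0.999, 0.05, -0.0], [0.05, -0.999, 0.0], [-0.0, -0.0, -1.0]]
force: [0.3, -0.2, 0.5]
finger_gap: 0.0001
gripper_force: 0.0
```

Request:
send_rows(
  plan=[
    {"dr":[0,0,0],"offset":[0,0,0.0002],"claw":1},
    {"dr":[0,0,0],"offset":[0,0,0],"claw":1},
  ],
)

```text
t: 13.15
eef_pos: [0.5612, 0.1012, 0.1209]
orientation: [[0.999, 0.05, -0.0], [0.05, -0.999, 0.0], [-0.0, -0.0, -1.0]]
force: [-0.4, 0.1, -1.0]
finger_gap: 0.0
gripper_force: 0.0
```

Request:
send_rows(
  plan=[
    {"dr":[0,0,0],"offset":[0,0,0.0002],"claw":1},
    {"dr":[0,0,0],"offset":[0,0,0],"claw":1},
  ],
)

```text
t: 13.35
eef_pos: [0.5612, 0.1012, 0.1207]
orientation: [[0.999, 0.05, -0.0], [0.05, -0.999, 0.0], [-0.0, -0.0, -1.0]]
force: [-0.6, 0.0, -0.2]
finger_gap: 0.0001
gripper_force: 0.0
```

Request:
send_rows(
  plan=[
    {"dr":[0,0,0],"offset":[0,0,0.0002],"claw":1},
    {"dr":[0,0,0],"offset":[0,0,0],"claw":1},
  ],
)

```text
t: 13.55
eef_pos: [0.5612, 0.1012, 0.1205]
orientation: [[0.999, 0.05, -0.0], [0.05, -0.999, 0.0], [-0.0, -0.0, -1.0]]
force: [-0.3, 0.3, -0.5]
finger_gap: 0.0
gripper_force: 0.0
```

Request:
send_rows(
  plan=[
    {"dr":[0,0,0],"offset":[0,0,0.0002],"claw":1},
    {"dr":[0,0,0],"offset":[0,0,0],"claw":1},
  ],
)

```text
t: 13.75
eef_pos: [0.5611, 0.1013, 0.1203]
orientation: [[0.999, 0.05, -0.0], [0.05, -0.999, 0.0], [-0.0, -0.0, -1.0]]
force: [1.1, -0.7, -0.3]
finger_gap: 0.0001
gripper_force: 0.0
```

Request:
send_rows(
  plan=[
    {"dr":[0,0,0],"offset":[0,0,0.0002],"claw":1},
    {"dr":[0,0,0],"offset":[0,0,0],"claw":1},
  ],
)

```text
t: 13.95
eef_pos: [0.5611, 0.1013, 0.1201]
orientation: [[0.999, 0.05, -0.0], [0.05, -0.999, 0.0], [-0.0, -0.0, -1.0]]
force: [-0.5, 0.2, -0.2]
finger_gap: -0.0002
gripper_force: 0.0
```

Request:
send_rows(
  plan=[
    {"dr":[0,0,0],"offset":[0,0,0.0002],"claw":1},
    {"dr":[0,0,0],"offset":[0,0,0],"claw":1},
  ],
)

```text
t: 14.15
eef_pos: [0.5611, 0.1013, 0.1199]
orientation: [[0.999, 0.05, -0.0], [0.05, -0.999, 0.0], [-0.0, -0.0, -1.0]]
force: [1.2, -0.2, 0.4]
finger_gap: -0.0002
gripper_force: 0.0
```

```bash
python3 - <<'E'
from m import *
def tri(ut,us):
    A=[];b=[]
    for n,(u,v) in(("top",ut),("scene",us)):
        c,f=cam(n);R=np.array(c["R"]);C=-R.T@c["t"];d=R.T@np.array([(u-c["cx"])/f,(v-c["cy"])/f,1]);d/=np.linalg.norm(d)
        P=np.eye(3)-np.outer(d,d);A.append(P);b.append(P@C)
    x=np.linalg.lstsq(np.vstack(A),np.hstack(b),rcond=None)[0]
    return x.round(4),(proj("top",x)-ut).round(1),(proj("scene",x)-us).round(1)
for n in B: c,f=cam(n);print(n,"C",(-np.array(c["R"]).T@c["t"]).round(3),f)
q=lambda p,s,x,y:((p[0]+.5)/s-.5+x,(p[1]+.5)/s-.5+y)
t=[(48,77),(508,63),(520,415),(58,432)]; s=[(562,272),(175,450),(33,180),(405,25)]
print("panel corners");[print(tri(q(a,7,272,185),q(b,5,295,200))) for a,b in zip(t,s)]
print("faces")
for a,b in [((293.6,209.9),(379.8,239.8)),((311.5,211.8),(358.1,245.8)),((329.7,211.2),(336.9,254.7)),((329.2,202.2),(342.7,267.4))]: print(tri(a,b))
I={n:cv2.imread(f"pics/{n}0.png") for n in B}
# bench objects: oil can / bowl / screwdriver handle
for n in B:
    h=cv2.cvtColor(I[n],cv2.COLOR_BGR2HSV)
    for nm,m in(("blue",cv2.inRange(h,(100,130,60),(125,255,255))),("red",cv2.inRange(h,(0,150,80),(4,255,255))|cv2.inRange(h,(175,150,80),(180,255,255)))):
        k,l,st,ce=cv2.connectedComponentsWithStats(m)
        for i in range(1,k):
            if st[i,4]>60: print(n,nm,ce[i].round(1),st[i].tolist())
E
```

```text
top C [0.401 0.003 1.893] 610.0283627620203
scene C [ 1.089 -0.268  1.145] 535.9302981657627
panel corners
(array([0.607 , 0.1501, 0.0947]), array([0.5, 0.3]), array([0.7, 0. ]))
(array([ 0.6171, -0.0448,  0.0854]), array([0.5, 0.2]), array([ 0.7, -0. ]))
(array([ 0.4672, -0.0519,  0.0919]), array([0.5, 0.2]), array([ 0.7, -0. ]))
(array([0.457 , 0.1432, 0.0962]), array([0.3, 0.2]), array([0.5, 0. ]))
faces
(array([0.5624, 0.102 , 0.1195]), array([0.8, 0.4]), array([1.2, 0. ]))
(array([0.5578, 0.05  , 0.1198]), array([0.7, 0.3]), array([ 1., -0.]))
(array([ 0.5605, -0.003 ,  0.1199]), array([0.7, 0.3]), array([ 1., -0.]))
(array([ 0.5882, -0.001 ,  0.107 ]), array([0.6, 0.3]), array([ 0.9, -0. ]))
top blue [311.5 212.3] [255, 167, 115, 93, 5508]
top blue [486.7 261.6] [466, 241, 43, 43, 1442]
top red [178.3 276.7] [174, 260, 9, 33, 252]
top red [520.8 325.7] [506, 313, 31, 34, 673]
scene blue [358.6  10.7] [355, 0, 9, 26, 183]
scene blue [383.7  10.1] [370, 0, 33, 23, 548]
scene blue [14.7 89.6] [0, 50, 41, 68, 1563]
scene blue [358.2 271.3] [274, 194, 172, 152, 8405]
scene blue [118.6 293.5] [90, 268, 58, 52, 2363]
scene red [461.9 159.8] [450, 146, 25, 29, 257]
scene red [ 45.1 246.2] [0, 215, 81, 62, 2458]
```

Request:
send_rows(
  plan=[
    {"dr":[0,0,0],"offset":[0,0,0.0002],"claw":1},
    {"dr":[0,0,0],"offset":[0,0,0],"claw":1},
  ],
)

```text
t: 14.35
eef_pos: [0.5612, 0.1013, 0.1197]
orientation: [[0.999, 0.05, -0.0], [0.05, -0.999, 0.0], [-0.0, -0.0, -1.0]]
force: [0.4, -0.1, -0.4]
finger_gap: -0.0
gripper_force: 0.0
```

Request:
send_rows(
  plan=[
    {"dr":[0,0,0],"offset":[0,0,0.0002],"claw":1},
    {"dr":[0,0,0],"offset":[0,0,0],"claw":1},
  ],
)

```text
t: 14.55
eef_pos: [0.5612, 0.1013, 0.1195]
orientation: [[0.999, 0.05, -0.0], [0.05, -0.999, 0.0], [-0.0, -0.0, -1.0]]
force: [0.1, -0.3, 0.1]
finger_gap: 0.0001
gripper_force: 0.0
```

Request:
send_rows(
  plan=[
    {"dr":[0,0,0],"offset":[0,0,0.0002],"claw":1},
    {"dr":[0,0,0],"offset":[0,0,0],"claw":1},
  ],
)

```text
t: 14.75
eef_pos: [0.5611, 0.1012, 0.1193]
orientation: [[0.999, 0.05, -0.0], [0.05, -0.999, 0.0], [-0.0, -0.0, -1.0]]
force: [0.7, 0.6, -0.2]
finger_gap: -0.0002
gripper_force: 0.0
```

```bash
python3 - <<'E'
from h import *
b=snapshot("scene")[:,:,::-1].astype(int); o=cv2.imread("pics/scene0.png").astype(int)
d=np.abs(b-o).max(2)
for r in range(232,244): print(r,' '.join(f"{x:3d}" for x in d[r,374:392]))
for z in(.1193,.125,.131):
  print(z,[proj("scene",(.5611+dx,.1012,z)).round(1).tolist() for dx in(-.011,0,.011)])
E
```

```text
232  85  96 102  97 104 103  86  71  80  99 121 119 101  78  40  10   1   2
233  51  56  58  77  91  83  54  33  48  86 113 108  80  51  22   5   2   2
234  17  21  27  55  74  68  29  12  27  66 100  90  57  27   8   1   3   2
235   2   4  18  41  61  54  30  38  27  58  79  69  40  13   1   1   2   2
236   1   1  12  35  53  54  45  43  39  49  58  47  25   6   1   1   3   3
237   3   2   5  24  39  40  40  43  40  37  35  25  13   4   1   2   1   2
238   1   1   1   7  15  20  28  38  33  19  16   8   5   2   1   1   2   3
239   2   2   2   1   2   8  17  24  17   9   3   0   1   2   2   3   2   2
240   5   1   5   2   2   0   4   7   7   3   2   2   2   2   2   2   3   3
241   3   2   7   1   4   4   3   3   2   1   1   1   1   3   2   2   2   2
242   6   2   3   3   2   3   1   2   2   1   1   2   2   4   2   3   2   2
243   1   0   1   3   2   2   2   3   2   5   1   3   2   2   5   3   3   2
0.1193 [[378.2, 235.7], [380.4, 239.5], [382.6, 243.4]]
0.125 [[378.5, 234.3], [380.6, 238.2], [382.8, 242.1]]
0.131 [[378.7, 232.9], [380.9, 236.8], [383.1, 240.7]]
```

Request:
send_rows(
  plan=[
    {"dr":[0,0,0],"offset":[0,0,0.0002],"claw":1},
    {"dr":[0,0,0],"offset":[0,0,0],"claw":1},
  ],
)

```text
t: 15.0
eef_pos: [0.5612, 0.1012, 0.1191]
orientation: [[0.999, 0.05, -0.0], [0.05, -0.999, 0.0], [-0.0, -0.0, -1.0]]
force: [0.4, -0.2, 1.1]
finger_gap: 0.0002
gripper_force: 0.0
```

Request:
send_rows(
  plan=[
    {"dr":[0,0,0],"offset":[0,0,0.0002],"claw":1},
    {"dr":[0,0,0],"offset":[0,0,0],"claw":1},
  ],
)

```text
t: 15.2
eef_pos: [0.5612, 0.1013, 0.1189]
orientation: [[0.999, 0.05, -0.0], [0.05, -0.999, 0.0], [-0.0, -0.0, -1.0]]
force: [-0.1, 0.1, -0.8]
finger_gap: -0.0001
gripper_force: 0.0
```

Request:
send_rows(
  plan=[
    {"dr":[0,0,0],"offset":[0,0,0.0002],"claw":1},
    {"dr":[0,0,0],"offset":[0,0,0],"claw":1},
  ],
)

```text
t: 15.4
eef_pos: [0.5611, 0.1013, 0.1187]
orientation: [[0.999, 0.05, -0.0], [0.05, -0.999, 0.0], [-0.0, -0.0, -1.0]]
force: [-0.5, 0.5, -0.0]
finger_gap: 0.0001
gripper_force: 0.0
```

Request:
send_rows(
  plan=[
    {"dr":[0,0,0],"offset":[0,0,0.0002],"claw":1},
    {"dr":[0,0,0],"offset":[0,0,0],"claw":1},
  ],
)

```text
t: 15.6
eef_pos: [0.5611, 0.1012, 0.1185]
orientation: [[0.999, 0.05, -0.0], [0.05, -0.999, 0.0], [-0.0, -0.0, -1.0]]
force: [-0.6, 0.4, -0.0]
finger_gap: 0.0003
gripper_force: 0.0
```

Request:
send_rows(
  plan=[
    {"dr":[0,0,0],"offset":[0,0,0.0002],"claw":1},
    {"dr":[0,0,0],"offset":[0,0,0],"claw":1},
  ],
)

```text
t: 15.8
eef_pos: [0.5612, 0.1012, 0.1183]
orientation: [[0.999, 0.05, -0.0], [0.05, -0.999, 0.0], [-0.0, -0.0, -1.0]]
force: [-0.1, -0.4, -0.7]
finger_gap: 0.0001
gripper_force: 0.0
```

Request:
send_rows(
  plan=[
    {"dr":[0,0,0],"offset":[0,0,0.0002],"claw":1},
    {"dr":[0,0,0],"offset":[0,0,0],"claw":1},
  ],
)

```text
t: 16.0
eef_pos: [0.5611, 0.1012, 0.1181]
orientation: [[0.999, 0.05, -0.0], [0.05, -0.999, 0.0], [-0.0, -0.0, -1.0]]
force: [0.9, 0.1, 0.0]
finger_gap: 0.0
gripper_force: 0.0
```

Request:
send_rows(
  plan=[
    {"dr":[0,0,0],"offset":[0,0,0.0002],"claw":1},
    {"dr":[0,0,0],"offset":[0,0,0],"claw":1},
  ],
)

```text
t: 16.2
eef_pos: [0.5612, 0.1012, 0.1179]
orientation: [[0.999, 0.05, -0.0], [0.05, -0.999, 0.0], [-0.0, -0.0, -1.0]]
force: [-0.1, -0.2, -0.2]
finger_gap: 0.0001
gripper_force: 0.0
```

Request:
send_rows(
  plan=[
    {"dr":[0,0,0],"offset":[0,0,0.0002],"claw":1},
    {"dr":[0,0,0],"offset":[0,0,0],"claw":1},
  ],
)

```text
t: 16.4
eef_pos: [0.5612, 0.1012, 0.1177]
orientation: [[0.999, 0.05, -0.0], [0.05, -0.999, 0.0], [-0.0, -0.0, -1.0]]
force: [-0.6, 0.2, 0.1]
finger_gap: 0.0001
gripper_force: 0.0
```

Request:
send_rows(
  plan=[
    {"dr":[0,0,0],"offset":[0,0,0.0002],"claw":1},
    {"dr":[0,0,0],"offset":[0,0,0],"claw":1},
  ],
)

```text
t: 16.6
eef_pos: [0.5612, 0.1013, 0.1175]
orientation: [[0.999, 0.05, -0.0], [0.05, -0.999, 0.0], [-0.0, -0.0, -1.0]]
force: [-0.1, -0.2, -0.0]
finger_gap: -0.0001
gripper_force: 0.0
```

```bash
python3 - <<'E'
from h import *
b=snapshot("scene")[:,:,::-1]
o=cv2.imread("pics/scene0.png")
# the finger itself: zoom hard, gripper region
v=cv2.resize(b[195:255,350:410],None,fx=10,fy=10,interpolation=cv2.INTER_CUBIC)
for z in(.1175,.126):
    c=[proj("scene",(.5611+a,.1012+e,z)) for a,e in((-.011,-.0145),(.011,-.0145),(.011,.0145),(-.011,.0145))]
    P=np.array([((p-[350,195])+.5)*10 for p in c],int); cv2.polylines(v,[P],True,(0,255,255) if z<.12 else (255,0,255),1)
cv2.imwrite("pics/g.png",v)
E
```

```text
(no output)
```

View pics/g.png

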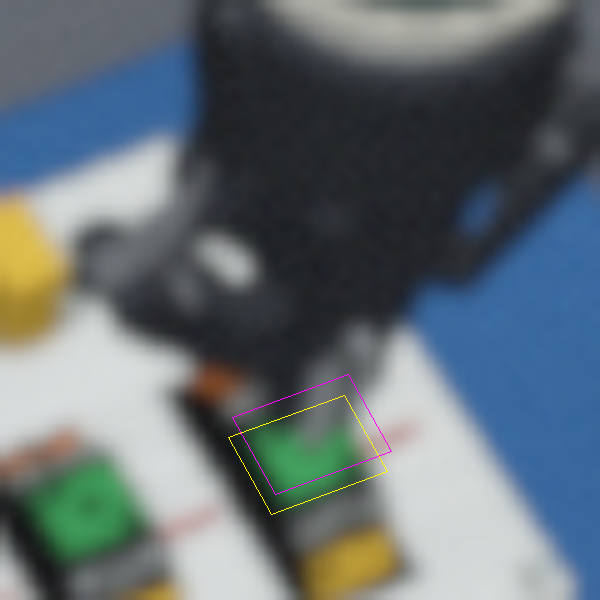

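The tip ends near zoomed (315,440), about 1.5 px above the nominal footprint centre, so it really is still above the wheel. Continuing down.

Request:
send_rows(
  plan=[
    {"dr":[0,0,0],"offset":[0,0,0.0002],"claw":1},
    {"dr":[0,0,0],"offset":[0,0,0],"claw":1},
  ],
)

```text
t: 16.85
eef_pos: [0.5611, 0.1012, 0.1173]
orientation: [[0.999, 0.05, -0.0], [0.05, -0.999, 0.0], [-0.0, -0.0, -1.0]]
force: [0.5, 0.0, 0.1]
finger_gap: -0.0001
gripper_force: 0.0
```

Request:
send_rows(
  plan=[
    {"dr":[0,0,0],"offset":[0,0,0.0002],"claw":1},
    {"dr":[0,0,0],"offset":[0,0,0],"claw":1},
  ],
)

```text
t: 17.05
eef_pos: [0.5612, 0.1013, 0.1171]
orientation: [[0.999, 0.05, -0.0], [0.05, -0.999, 0.0], [-0.0, -0.0, -1.0]]
force: [0.3, 0.8, 0.5]
finger_gap: -0.0
gripper_force: 0.0
```

Request:
send_rows(
  plan=[
    {"dr":[0,0,0],"offset":[0,0,0.0002],"claw":1},
    {"dr":[0,0,0],"offset":[0,0,0],"claw":1},
  ],
)

```text
t: 17.25
eef_pos: [0.5611, 0.1013, 0.1169]
orientation: [[0.999, 0.05, -0.0], [0.05, -0.999, 0.0], [-0.0, -0.0, -1.0]]
force: [1.0, -0.3, -0.2]
finger_gap: 0.0003
gripper_force: 0.0
```

Request:
send_rows(
  plan=[
    {"dr":[0,0,0],"offset":[0,0,0.0001],"claw":1},
    {"dr":[0,0,0],"offset":[0,0,0],"claw":1},
  ],
)

```text
t: 17.45
eef_pos: [0.5612, 0.1012, 0.1168]
orientation: [[0.999, 0.05, -0.0], [0.05, -0.999, 0.0], [-0.0, -0.0, -1.0]]
force: [0.2, -0.2, -0.4]
finger_gap: 0.0
gripper_force: 0.0
```

Request:
send_rows(
  plan=[
    {"dr":[0,0,0],"offset":[0,0,0.0002],"claw":1},
    {"dr":[0,0,0],"offset":[0,0,0],"claw":1},
  ],
)

```text
t: 17.65
eef_pos: [0.5611, 0.1012, 0.1166]
orientation: [[0.999, 0.05, -0.0], [0.05, -0.999, 0.0], [-0.0, -0.0, -1.0]]
force: [-0.1, -0.2, -0.7]
finger_gap: -0.0
gripper_force: 0.0
```

Request:
send_rows(
  plan=[
    {"dr":[0,0,0],"offset":[0,0,0.0002],"claw":1},
    {"dr":[0,0,0],"offset":[0,0,0],"claw":1},
  ],
)

```text
t: 17.85
eef_pos: [0.5611, 0.1013, 0.1164]
orientation: [[0.999, 0.05, -0.0], [0.05, -0.999, 0.0], [-0.0, -0.0, -1.0]]
force: [-0.6, 0.2, 0.1]
finger_gap: 0.0003
gripper_force: 0.0
```

Request:
send_rows(
  plan=[
    {"dr":[0,0,0],"offset":[0,0,0.0002],"claw":1},
    {"dr":[0,0,0],"offset":[0,0,0],"claw":1},
  ],
)

```text
t: 18.05
eef_pos: [0.5612, 0.1012, 0.1162]
orientation: [[0.999, 0.05, -0.0], [0.05, -0.999, 0.0], [0.0, -0.0, -1.0]]
force: [0.2, -0.7, 0.3]
finger_gap: 0.0
gripper_force: 0.0
```

Request:
send_rows(
  plan=[
    {"dr":[0,0,0],"offset":[0,0,0.0001],"claw":1},
    {"dr":[0,0,0],"offset":[0,0,0],"claw":1},
  ],
)

```text
t: 18.25
eef_pos: [0.5611, 0.1012, 0.1161]
orientation: [[0.999, 0.05, -0.0], [0.05, -0.999, 0.0], [-0.0, -0.0, -1.0]]
force: [0.4, -0.2, 0.6]
finger_gap: -0.0
gripper_force: 0.0
```

Request:
send_rows(
  plan=[
    {"dr":[0,0,0],"offset":[0,0,0.0002],"claw":1},
    {"dr":[0,0,0],"offset":[0,0,0],"claw":1},
  ],
)

```text
t: 18.45
eef_pos: [0.5612, 0.1013, 0.1159]
orientation: [[0.999, 0.05, -0.0], [0.05, -0.999, 0.0], [-0.0, -0.0, -1.0]]
force: [0.5, -0.2, 0.1]
finger_gap: 0.0001
gripper_force: 0.0
```

Request:
send_rows(
  plan=[
    {"dr":[0,0,0],"offset":[0,0,0.0002],"claw":1},
    {"dr":[0,0,0],"offset":[0,0,0],"claw":1},
  ],
)

```text
t: 18.65
eef_pos: [0.5612, 0.1012, 0.1157]
orientation: [[0.999, 0.05, -0.0], [0.05, -0.999, 0.0], [-0.0, -0.0, -1.0]]
force: [0.5, -1.0, 0.3]
finger_gap: 0.0001
gripper_force: 0.0
```

Request:
send_rows(
  plan=[
    {"dr":[0,0,0],"offset":[0,0,0.0002],"claw":1},
    {"dr":[0,0,0],"offset":[0,0,0],"claw":1},
  ],
)

```text
t: 18.85
eef_pos: [0.5611, 0.1012, 0.1155]
orientation: [[0.999, 0.05, -0.0], [0.05, -0.999, 0.0], [-0.0, -0.0, -1.0]]
force: [0.1, -0.4, 0.2]
finger_gap: -0.0002
gripper_force: 0.0
```

Request:
send_rows(
  plan=[
    {"dr":[0,0,0],"offset":[0,0,0.0001],"claw":1},
    {"dr":[0,0,0],"offset":[0,0,0],"claw":1},
  ],
)

```text
t: 19.05
eef_pos: [0.5611, 0.1013, 0.1154]
orientation: [[0.999, 0.05, -0.0], [0.05, -0.999, 0.0], [-0.0, -0.0, -1.0]]
force: [-0.1, -0.1, -0.5]
finger_gap: 0.0001
gripper_force: 0.0
```

Request:
send_rows(
  plan=[
    {"dr":[0,0,0],"offset":[0,0,0.0002],"claw":1},
    {"dr":[0,0,0],"offset":[0,0,0],"claw":1},
  ],
)

```text
t: 19.25
eef_pos: [0.5611, 0.1012, 0.1152]
orientation: [[0.999, 0.05, -0.0], [0.05, -0.999, 0.0], [-0.0, -0.0, -1.0]]
force: [0.2, -0.6, -0.9]
finger_gap: 0.0002
gripper_force: 0.0
```

Request:
send_rows(
  plan=[
    {"dr":[0,0,0],"offset":[0,0,0.0002],"claw":1},
    {"dr":[0,0,0],"offset":[0,0,0],"claw":1},
  ],
)

```text
t: 19.45
eef_pos: [0.5612, 0.1012, 0.115]
orientation: [[0.999, 0.05, -0.0], [0.05, -0.999, 0.0], [-0.0, -0.0, -1.0]]
force: [-0.1, -0.5, 0.0]
finger_gap: 0.0002
gripper_force: 0.0
```

Request:
send_rows(
  plan=[
    {"dr":[0,0,0],"offset":[0,0,0.0002],"claw":1},
    {"dr":[0,0,0],"offset":[0,0,0],"claw":1},
  ],
)

```text
t: 19.65
eef_pos: [0.5611, 0.1012, 0.1148]
orientation: [[0.999, 0.05, -0.0], [0.05, -0.999, 0.0], [-0.0, -0.0, -1.0]]
force: [-0.3, -0.4, 0.0]
finger_gap: -0.0003
gripper_force: 0.0
```

Request:
send_rows(
  plan=[
    {"dr":[0,0,0],"offset":[0,0,0.0001],"claw":1},
    {"dr":[0,0,0],"offset":[0,0,0],"claw":1},
  ],
)

```text
t: 19.85
eef_pos: [0.5612, 0.1013, 0.1147]
orientation: [[0.999, 0.05, -0.0], [0.05, -0.999, 0.0], [-0.0, -0.0, -1.0]]
force: [0.6, 1.1, -0.5]
finger_gap: -0.0
gripper_force: 0.0
```

```bash
python3 - <<'E'
from h import *
b=snapshot("scene")[:,:,::-1].astype(int); o=cv2.imread("pics/scene0.png").astype(int)
d=np.abs(b-o).max(2)
for r in range(232,246): print(r,' '.join(f"{x:3d}" for x in d[r,374:392]))
E
```

```text
232 134 128 115 103 104 107  91  84  90 106 125 120 105  88  47  12   2   2
233  95  88  81  82  91  84  56  38  53  87 117 113  99  72  34   8   1   2
234  42  41  49  62  79  67  31  12  26  68  99  99  77  47  19   4   2   2
235   8  13  30  55  69  56  32  37  29  57  83  74  51  25   7   1   1   2
236   1   3  18  47  73  70  51  42  40  55  68  55  31  11   2   2   4   2
237   2   2  11  38  65  68  52  44  42  54  51  36  20   7   1   1   1   3
238   1   3   2  16  34  39  36  49  42  38  35  19  12   4   1   0   3   3
239   3   2   1   2   8  20  37  46  36  15  16   8   6   1   2   3   2   2
240   1   1   4   1   2  13  21  27  20  10   3   2   2   3   2   2   2   2
241   3   1   4   2   5   6   7   7   8   2   1   2   1   2   3   2   2   3
242   2   6   1   2   4   4   1   2   2   2   1   1   2   3   2   2   3   2
243   4   3   4   3   1   2   2   2   2   4   3   2   2   2   4   3   3   3
244   2   2   3   4   3   1   3   4   4   1   1   2   2   2   2   2   2   3
245   1   1   1   3   1   2   3   2   1   2   2   2   2   2   3   1   4   2
```

```bash
python3 - <<'E'
from h import *
ty=np.array([.379,-.925,0]);tx=np.array([.925,.379,0]);c=np.array([.2273,-.5546,.2092])
for z in(0,.013,.026,.04):
  print(z,[proj("scene",c+ty*k+tx*a+[0,0,z]).round(1).tolist() for k in(-.0425,-.057,.0425,.057) for a in(0,.011)])
o=cv2.cvtColor(cv2.imread("pics/scene0.png"),cv2.COLOR_BGR2GRAY)
m=o<58
for r in range(136,206,2): print(r,''.join('#' if x else '.' for x in m[r,0:70]))
E
```

```text
0 [[59.3, 184.8], [62.0, 187.7], [65.2, 181.1], [67.9, 183.9], [23.6, 207.4], [26.2, 210.5], [17.3, 211.4], [19.9, 214.5]]
0.013 [[56.8, 181.1], [59.5, 184.0], [62.8, 177.4], [65.5, 180.2], [20.7, 203.9], [23.3, 206.9], [14.3, 207.9], [16.9, 211.0]]
0.026 [[54.3, 177.4], [57.0, 180.3], [60.3, 173.6], [63.0, 176.5], [17.7, 200.2], [20.4, 203.3], [11.3, 204.3], [13.9, 207.4]]
0.04 [[51.5, 173.3], [54.2, 176.2], [57.6, 169.5], [60.3, 172.4], [14.5, 196.3], [17.1, 199.3], [7.9, 200.3], [10.6, 203.4]]
136 ............##########................................................
138 ...........#############..................#...........................
140 .........################...............#####.........................
142 ......#####################............########.......................
144 ...#########################..............#######.....................
146 ##################################..........#######...................
148 ##################################............#######.................
150 ##################################.............########..............
[... 1326 characters left out ...]
.........................
188 #######...............................................................
190 #####.................................................................
192 .####.................................................................
194 ....###...............................................................
196 ......##..............................................................
198 ........##............................................................
200 ......................................................................
202 ......................................................................
204 ......................................................................
```

Cross-check with the start picture: the open fingertips project about 40 mm above the nominal TCP, where 13 mm is expected. So the real tips sit ~2.5 cm higher than the reported TCP. That explains the missing contact, and I'll keep going down.

Request:
send_rows(
  plan=[
    {"dr":[0,0,0],"offset":[0,0,0.0002],"claw":1},
    {"dr":[0,0,0],"offset":[0,0,0.0002],"claw":1},
    {"dr":[0,0,0],"offset":[0,0,0],"claw":1},
  ],
)

```text
t: 20.2
eef_pos: [0.5611, 0.1012, 0.1143]
orientation: [[0.999, 0.05, -0.0], [0.05, -0.999, 0.0], [-0.0, -0.0, -1.0]]
force: [0.2, -0.3, 0.2]
finger_gap: -0.0001
gripper_force: 0.0
```

Request:
send_rows(
  plan=[
    {"dr":[0,0,0],"offset":[0,0,0.0002],"claw":1},
    {"dr":[0,0,0],"offset":[0,0,0.0002],"claw":1},
    {"dr":[0,0,0],"offset":[0,0,0],"claw":1},
  ],
)

```text
t: 20.5
eef_pos: [0.5611, 0.1013, 0.1139]
orientation: [[0.999, 0.05, -0.0], [0.05, -0.999, 0.0], [-0.0, -0.0, -1.0]]
force: [0.0, 0.4, 0.5]
finger_gap: -0.0001
gripper_force: 0.0
```

Request:
send_rows(
  plan=[
    {"dr":[0,0,0],"offset":[0,0,0.0003],"claw":1},
    {"dr":[0,0,0],"offset":[0,0,0.0002],"claw":1},
    {"dr":[0,0,0],"offset":[0,0,0],"claw":1},
  ],
)

```text
t: 20.8
eef_pos: [0.5611, 0.1012, 0.1134]
orientation: [[0.999, 0.05, -0.0], [0.05, -0.999, 0.0], [-0.0, -0.0, -1.0]]
force: [0.4, 0.4, -0.0]
finger_gap: -0.0002
gripper_force: 0.0
```

Request:
send_rows(
  plan=[
    {"dr":[0,0,0],"offset":[0,0,0.0003],"claw":1},
    {"dr":[0,0,0],"offset":[0,0,0.0002],"claw":1},
    {"dr":[0,0,0],"offset":[0,0,0],"claw":1},
  ],
)

```text
t: 21.1
eef_pos: [0.5611, 0.1013, 0.1129]
orientation: [[0.999, 0.05, -0.0], [0.05, -0.999, 0.0], [-0.0, -0.0, -1.0]]
force: [-0.7, -0.2, -0.1]
finger_gap: 0.0004
gripper_force: 0.0
```

```bash
python3 - <<'E'
from h import *
b=snapshot("scene")[:,:,::-1].astype(int); o=cv2.imread("pics/scene0.png").astype(int)
d=np.abs(b-o).max(2)
for r in range(236,245): print(r,' '.join(f"{x:3d}" for x in d[r,374:392]))
# start picture: fingertips incl. bright pads, right finger
g=cv2.cvtColor(cv2.imread("pics/scene0.png"),cv2.COLOR_BGR2GRAY)
for r in range(160,192,2): print(r,' '.join(f"{x:3d}" for x in g[r,40:72]))
E
```

```text
236   2   5  18  44  72  70  52  42  41  56  66  54  32  12   1   1   3   3
237   2   1  11  37  70  72  55  44  44  57  50  34  17   6   1   2   2   3
238   3   1   2  16  40  49  37  49  42  45  35  17  10   2   2   1   3   3
239   4   2   2   4  12  23  45  52  35  22  19   6   4   1   2   2   1   2
240   5   1   2   2   5  17  33  36  24   9   5   2   2   2   3   2   2   3
241   3   2   4   2   4   8  12  15   7   1   0   2   2   2   3   2   2   2
242   2   4   2   3   1   2   3   2   3   1   2   2   1   2   2   2   3   2
243   2   3   4   1   1   1   2   3   1   4   2   2   2   1   2   3   3   3
244   1   1   1   2   3   2   3   1   2   2   1   1   1   2   1   2   2   2
160  34  32  33  34  31  32  33  31  36  32  32  40  61  83  97 101 103 103 104 104 103 102 103 102 104 103 103 103 103 104 104 104
162  36  37  35  37  36  34  32  34  36  35  37  44  64  86  99 103 104 102 103 104 104 103 103 103 104 104 103 104 102 104 103 103
164  70  78  79  77  71  58  56  67  79  82  71  55  48  64  86  97 101 103 103 104 101 102 103 104 101 103 102 102 101 102 101 101
166 100 102 102 101 
[... 995 characters left out ...]
 104 103 104 104 104 104 105 102 102 103
182 105 105 106 105 104 104 104 104 102 105 104 103 103 102 102 103 103 104 104 104 102 103 103 104 103 103 103 102 101 104 105 105
184 105 105 105 104 103 104 103 104 103 105 103 103 105 105 104 103 104 103 104 103 103 105 104 103 103 103 104 103 102 105 102 103
186 103 105 103 104 103 105 104 105 104 103 102 103 101 102 102 103 105 104 104 104 104 104 104 104 101 103 104 103 102 105 102 102
188 105 105 104 103 105 104 103 103 104 103 104 105 103 104 103 102 102 103 102 103 104 102 104 103 102 104 101 101 102 100 101 100
190 105 104 103 104 105 104 104 104 104 103 103 104 103 103 103 104 103 103 103 102 102 101 101 103 101 101 100 103 102 102  99 101
```

Request:
send_rows(
  plan=[
    {"dr":[0,0,0],"offset":[0,0,0.0002],"claw":1},
    {"dr":[0,0,0],"offset":[0,0,0.0002],"claw":1},
    {"dr":[0,0,0],"offset":[0,0,0],"claw":1},
  ],
)

```text
t: 21.45
eef_pos: [0.5611, 0.1012, 0.1125]
orientation: [[0.999, 0.05, -0.0], [0.05, -0.999, 0.0], [-0.0, -0.0, -1.0]]
force: [-0.1, -0.1, 1.0]
finger_gap: -0.0002
gripper_force: 0.0
```

Request:
send_rows(
  plan=[
    {"dr":[0,0,0],"offset":[0,0,0.0002],"claw":1},
    {"dr":[0,0,0],"offset":[0,0,0.0002],"claw":1},
    {"dr":[0,0,0],"offset":[0,0,0],"claw":1},
  ],
)

```text
t: 21.75
eef_pos: [0.5611, 0.1012, 0.1121]
orientation: [[0.999, 0.05, -0.0], [0.05, -0.999, 0.0], [-0.0, -0.0, -1.0]]
force: [0.6, -0.1, -0.1]
finger_gap: 0.0
gripper_force: 0.0
```

Request:
send_rows(
  plan=[
    {"dr":[0,0,0],"offset":[0,0,0.0002],"claw":1},
    {"dr":[0,0,0],"offset":[0,0,0],"claw":1},
  ],
)

```text
t: 21.95
eef_pos: [0.5611, 0.1012, 0.1119]
orientation: [[0.999, 0.05, -0.0], [0.05, -0.999, 0.0], [-0.0, -0.0, -1.0]]
force: [0.6, 0.1, -0.3]
finger_gap: 0.0
gripper_force: 0.0
```

Request:
send_rows(
  plan=[
    {"dr":[0,0,0],"offset":[0,0,0.0002],"claw":1},
    {"dr":[0,0,0],"offset":[0,0,0.0002],"claw":1},
    {"dr":[0,0,0],"offset":[0,0,0],"claw":1},
  ],
)

```text
t: 22.25
eef_pos: [0.5611, 0.1013, 0.1115]
orientation: [[0.999, 0.05, -0.0], [0.05, -0.999, 0.0], [-0.0, -0.0, -1.0]]
force: [0.4, -0.4, -0.1]
finger_gap: 0.0001
gripper_force: 0.0
```

Request:
send_rows(
  plan=[
    {"dr":[0,0,0],"offset":[0,0,0.0002],"claw":1},
    {"dr":[0,0,0],"offset":[0,0,0.0001],"claw":1},
    {"dr":[0,0,0],"offset":[0,0,0],"claw":1},
  ],
)

```text
t: 22.55
eef_pos: [0.5611, 0.1013, 0.1112]
orientation: [[0.999, 0.05, -0.0], [0.05, -0.999, 0.0], [-0.0, -0.0, -1.0]]
force: [-0.1, 0.1, 0.7]
finger_gap: -0.0001
gripper_force: 0.0
```

Request:
send_rows(
  plan=[
    {"dr":[0,0,0],"offset":[0,0,0.0002],"claw":1},
    {"dr":[0,0,0],"offset":[0,0,0],"claw":1},
  ],
)

```text
t: 22.75
eef_pos: [0.5612, 0.1013, 0.111]
orientation: [[0.999, 0.05, -0.0], [0.05, -0.999, 0.0], [-0.0, -0.0, -1.0]]
force: [-0.1, -0.2, 0.1]
finger_gap: 0.0003
gripper_force: 0.0
```

Request:
send_rows(
  plan=[
    {"dr":[0,0,0],"offset":[0,0,0.0002],"claw":1},
    {"dr":[0,0,0],"offset":[0,0,0.0002],"claw":1},
    {"dr":[0,0,0],"offset":[0,0,0],"claw":1},
  ],
)

```text
t: 23.05
eef_pos: [0.5611, 0.1012, 0.1106]
orientation: [[0.999, 0.05, -0.0], [0.05, -0.999, 0.0], [-0.0, -0.0, -1.0]]
force: [0.5, 0.3, 0.4]
finger_gap: -0.0002
gripper_force: 0.0
```

Request:
send_rows(
  plan=[
    {"dr":[0,0,0],"offset":[0,0,0.0002],"claw":1},
    {"dr":[0,0,0],"offset":[0,0,0.0002],"claw":1},
    {"dr":[0,0,0],"offset":[0,0,0],"claw":1},
  ],
)

```text
t: 23.35
eef_pos: [0.5611, 0.1012, 0.1102]
orientation: [[0.999, 0.05, -0.0], [0.05, -0.999, 0.0], [-0.0, -0.0, -1.0]]
force: [0.4, 0.3, -0.1]
finger_gap: 0.0001
gripper_force: 0.0
```

Request:
send_rows(
  plan=[
    {"dr":[0,0,0],"offset":[0,0,0.0002],"claw":1},
    {"dr":[0,0,0],"offset":[0,0,0],"claw":1},
  ],
)

```text
t: 23.55
eef_pos: [0.5612, 0.1012, 0.11]
orientation: [[0.999, 0.05, -0.0], [0.05, -0.999, 0.0], [-0.0, -0.0, -1.0]]
force: [0.5, -0.3, 0.1]
finger_gap: -0.0002
gripper_force: 0.0
```

Request:
send_rows(
  plan=[
    {"dr":[0,0,0],"offset":[0,0,0.0002],"claw":1},
    {"dr":[0,0,0],"offset":[0,0,0.0002],"claw":1},
    {"dr":[0,0,0],"offset":[0,0,0],"claw":1},
  ],
)

```text
t: 23.85
eef_pos: [0.5611, 0.1013, 0.1096]
orientation: [[0.999, 0.05, -0.0], [0.05, -0.999, 0.0], [-0.0, -0.0, -1.0]]
force: [0.2, 0.1, -0.3]
finger_gap: -0.0003
gripper_force: 0.0
```

Request:
send_rows(
  plan=[
    {"dr":[0,0,0],"offset":[0,0,0.0002],"claw":1},
    {"dr":[0,0,0],"offset":[0,0,0.0002],"claw":1},
    {"dr":[0,0,0],"offset":[0,0,0],"claw":1},
  ],
)

```text
t: 24.15
eef_pos: [0.5611, 0.1012, 0.1092]
orientation: [[0.999, 0.05, -0.0], [0.05, -0.999, 0.0], [-0.0, -0.0, -1.0]]
force: [0.2, -0.1, 0.0]
finger_gap: -0.0003
gripper_force: 0.0
```

Request:
send_rows(
  plan=[
    {"dr":[0,0,0],"offset":[0,0,0.0002],"claw":1},
    {"dr":[0,0,0],"offset":[0,0,0],"claw":1},
  ],
)

```text
t: 24.35
eef_pos: [0.5611, 0.1013, 0.109]
orientation: [[0.999, 0.05, -0.0], [0.05, -0.999, 0.0], [-0.0, -0.0, -1.0]]
force: [-0.3, -0.9, -0.1]
finger_gap: 0.0003
gripper_force: 0.0
```

```bash
python3 - <<'E'
from h import *
b=snapshot("scene")[:,:,::-1]
v=cv2.resize(b[215:255,355:405],None,fx=12,fy=12,interpolation=cv2.INTER_LANCZOS4)
cv2.imwrite("pics/last.png",v)
bb=b.astype(int)
for r in range(232,246): print(r,' '.join("%3d/%3d"%(bb[r,c,1],bb[r,c,1]-bb[r,c,2]) for c in range(373,390)))
E
```

```text
232  36/  4  37/  4  39/  3  36/  3  33/  2  33/ -2  38/  4  42/  1  54/  2  65/  3  76/  3  91/  4 106/  3 112/  5 121/  5 164/  4 200/  4
233  43/  5  42/  2  42/  2  40/  4  35/  2  31/  3  40/  2  55/  2  76/  3  89/  4  89/  4  91/  4 100/  4 111/  5 129/  4 173/  4 203/  3
234  55/  3  56/  4  47/  3  41/  3  38/  4  37/  3  47/  3  71/  3  97/  3 107/  4 103/  5  94/  4 105/  4 118/  4 145/  5 183/  3 207/  4
235  75/  3  70/  4  58/  4  46/  5  38/  2  41/  2  55/  2  82/  4 107/  5 113/  4 104/  4  98/  4 113/  4 136/  4 168/  4 196/  4 211/  3
236  77/  3  75/  5  67/  9  53/  9  46/  7  44/  5  61/  3  90/  4 111/  5 113/  4 101/  5 103/  4 129/  4 160/  3 187/  2 203/  1 208/  0
237  57/  3  64/ 10  70/ 21  74/ 29  63/ 20  51/  8  68/  5  94/  4 112/  4 110/  5  99/  4 107/  3 141/  2 175/  1 192/ -3 196/ -6 192/-10
238  36/  3  56/ 20  82/ 38  98/ 52  90/ 44  76/ 25  83/ 11 103/  7 115/  6 109/  5  96/  5 109/  5 142/  1 169/ -6 179/-14 175/-21 171/-23
239  30/  4  52/ 20  86/ 47 113/ 63 116/ 64 106/ 50 106/ 29 115/ 14 121/ 13 114/ 13 102/ 17 108/ 15 129/  5 149/-10 162/
[... 159 characters left out ...]

241  27/  1  30/  9  60/ 29 102/ 56 134/ 76 148/ 81 150/ 71 149/ 61 147/ 60 142/ 67 131/ 67 110/ 55 105/ 34 131/ 15 168/  3 198/  2 213/  3
242  38/  0  28/  3  43/ 18  79/ 42 119/ 69 143/ 83 156/ 85 154/ 82 151/ 80 145/ 78 128/ 71 102/ 54  89/ 32 111/ 16 156/  7 193/  3 212/  4
243  58/  2  24/ -2  32/  6  56/ 26  97/ 54 129/ 75 144/ 84 144/ 82 136/ 76 125/ 67 105/ 50  86/ 31  75/ 14  97/  8 139/  5 182/  4 206/  4
244  85/  2  43/  2  24/  2  43/ 14  72/ 36 104/ 59 120/ 69 116/ 61 105/ 47  95/ 32  90/ 17  84/  9  87/  4 103/  6 132/  4 172/  4 200/  3
245 116/  1  60/  1  30/  0  28/  6  48/ 19  72/ 31  86/ 35  86/ 27  86/ 15  94/  8 100/  5 100/  4 100/  6 108/  4 128/  4 161/  3 195/  4
```

Occlusion edge of the tip at scene px ~(382.5,239.5) with a 22 mm deep side face puts the tip at z≈0.136, so about 10 mm remains.

Request:
send_rows(
  plan=[
    {"dr":[0,0,0],"offset":[0,0,0.0003],"claw":1},
    {"dr":[0,0,0],"offset":[0,0,0.0003],"claw":1},
    {"dr":[0,0,0],"offset":[0,0,0.0002],"claw":1},
    {"dr":[0,0,0],"offset":[0,0,0],"claw":1},
  ],
)

```text
t: 24.8
eef_pos: [0.5611, 0.1013, 0.1082]
orientation: [[0.999, 0.05, -0.0], [0.05, -0.999, 0.0], [-0.0, -0.0, -1.0]]
force: [0.2, -0.2, 0.1]
finger_gap: -0.0
gripper_force: 0.0
```

Request:
send_rows(
  plan=[
    {"dr":[0,0,0],"offset":[0,0,0.0003],"claw":1},
    {"dr":[0,0,0],"offset":[0,0,0.0003],"claw":1},
    {"dr":[0,0,0],"offset":[0,0,0.0002],"claw":1},
    {"dr":[0,0,0],"offset":[0,0,0],"claw":1},
  ],
)

```text
t: 25.2
eef_pos: [0.5612, 0.1012, 0.1074]
orientation: [[0.999, 0.05, -0.0], [0.05, -0.999, 0.0], [-0.0, -0.0, -1.0]]
force: [-1.0, -0.5, 0.4]
finger_gap: 0.0002
gripper_force: 0.0
```

Request:
send_rows(
  plan=[
    {"dr":[0,0,0],"offset":[0,0,0.0002],"claw":1},
    {"dr":[0,0,0],"offset":[0,0,0.0002],"claw":1},
    {"dr":[0,0,0],"offset":[0,0,0],"claw":1},
  ],
)

```text
t: 25.5
eef_pos: [0.5611, 0.1013, 0.107]
orientation: [[0.999, 0.05, -0.0], [0.05, -0.999, 0.0], [-0.0, -0.0, -1.0]]
force: [0.2, 0.3, -0.6]
finger_gap: 0.0002
gripper_force: 0.0
```

Request:
send_rows(
  plan=[
    {"dr":[0,0,0],"offset":[0,0,0.0003],"claw":1},
    {"dr":[0,0,0],"offset":[0,0,0.0002],"claw":1},
    {"dr":[0,0,0],"offset":[0,0,0],"claw":1},
  ],
)

```text
t: 25.8
eef_pos: [0.5611, 0.1013, 0.1065]
orientation: [[0.999, 0.05, -0.0], [0.05, -0.999, 0.0], [-0.0, -0.0, -1.0]]
force: [0.2, 0.3, 0.9]
finger_gap: 0.0001
gripper_force: 0.0
```

Request:
send_rows(
  plan=[
    {"dr":[0,0,0],"offset":[0,0,0.0003],"claw":1},
    {"dr":[0,0,0],"offset":[0,0,0.0002],"claw":1},
    {"dr":[0,0,0],"offset":[0,0,0],"claw":1},
  ],
)

```text
t: 26.1
eef_pos: [0.5611, 0.1013, 0.106]
orientation: [[0.999, 0.05, -0.0], [0.05, -0.999, 0.0], [-0.0, -0.0, -1.0]]
force: [0.0, 0.7, -0.0]
finger_gap: -0.0001
gripper_force: 0.0
```

Request:
send_rows(
  plan=[
    {"dr":[0,0,0],"offset":[0,0,0.0002],"claw":1},
    {"dr":[0,0,0],"offset":[0,0,0.0002],"claw":1},
    {"dr":[0,0,0],"offset":[0,0,0],"claw":1},
  ],
)

```text
t: 26.4
eef_pos: [0.5611, 0.1012, 0.1056]
orientation: [[0.999, 0.05, -0.0], [0.05, -0.999, 0.0], [-0.0, -0.0, -1.0]]
force: [0.6, -0.2, -0.8]
finger_gap: 0.0003
gripper_force: 0.0
```

Request:
send_rows(
  plan=[
    {"dr":[0,0,0],"offset":[0,0,0.0002],"claw":1},
    {"dr":[0,0,0],"offset":[0,0,0.0002],"claw":1},
    {"dr":[0,0,0],"offset":[0,0,0],"claw":1},
  ],
)

```text
t: 26.7
eef_pos: [0.5612, 0.1012, 0.1052]
orientation: [[0.999, 0.05, -0.0], [0.05, -0.999, 0.0], [-0.0, -0.0, -1.0]]
force: [-0.1, -0.2, 0.3]
finger_gap: 0.0002
gripper_force: 0.0
```

Request:
send_rows(
  plan=[
    {"dr":[0,0,0],"offset":[0,0,0.0002],"claw":1},
    {"dr":[0,0,0],"offset":[0,0,0.0002],"claw":1},
    {"dr":[0,0,0],"offset":[0,0,0],"claw":1},
  ],
)

```text
t: 27.0
eef_pos: [0.5612, 0.1012, 0.1048]
orientation: [[0.999, 0.05, 0.0], [0.05, -0.999, 0.0], [0.0, -0.0, -1.0]]
force: [-0.4, -0.3, 0.0]
finger_gap: -0.0
gripper_force: 0.0
```

Request:
send_rows(
  plan=[
    {"dr":[0,0,0],"offset":[0,0,0.0002],"claw":1},
    {"dr":[0,0,0],"offset":[0,0,0],"claw":1},
  ],
)

```text
t: 27.2
eef_pos: [0.5612, 0.1012, 0.1047]
orientation: [[0.999, 0.05, 0.0], [0.05, -0.999, 0.0], [0.0, -0.0, -1.0]]
force: [0.1, -0.3, 1.8]
finger_gap: 0.0002
gripper_force: 0.7
```

Contact: 1.8 N and the pad force has risen. Now small steps.

Request:
send_rows(
  plan=[
    {"dr":[0,0,0],"offset":[0,0,0.0001],"claw":1},
    {"dr":[0,0,0],"offset":[0,0,0],"claw":1},
  ],
)

```text
t: 27.4
eef_pos: [0.5612, 0.1013, 0.1047]
orientation: [[0.999, 0.05, 0.0], [0.05, -0.999, 0.0], [0.0, -0.0, -1.0]]
force: [-1.8, 0.8, 3.0]
finger_gap: 0.0002
gripper_force: 1.5
```

Request:
send_rows(
  plan=[
    {"dr":[0,0,0],"offset":[0,0,0.0001],"claw":1},
    {"dr":[0,0,0],"offset":[0,0,0],"claw":1},
  ],
)

```text
t: 27.6
eef_pos: [0.5612, 0.1012, 0.1047]
orientation: [[0.999, 0.05, 0.0], [0.05, -0.999, 0.0], [0.0, -0.0, -1.0]]
force: [-1.2, 0.2, 5.2]
finger_gap: 0.0004
gripper_force: 2.4
```

Request:
send_rows(
  plan=[
    {"dr":[0,0,0],"offset":[0,0,0.0001],"claw":1},
    {"dr":[0,0,0],"offset":[0.002,0,0],"claw":1},
    {"dr":[0,0,0],"offset":[0.002,0,0],"claw":1},
    {"dr":[0,0,0],"offset":[0.002,0,0],"claw":1},
    {"dr":[0,0,0],"offset":[0,0,0],"claw":1},
  ],
)

```text
t: 28.1
eef_pos: [0.5676, 0.1016, 0.1045]
orientation: [[0.999, 0.05, 0.001], [0.05, -0.999, 0.0], [0.001, -0.0, -1.0]]
force: [-0.3, 1.2, 5.0]
finger_gap: 0.0001
gripper_force: 2.4
```

```bash
cat > w.py <<'E'
from m import *
b=snapshot("scene")[:,:,::-1].copy()
for c in('green','orange','yellow'): print(c,[(x[0].round(1).tolist(),int(x[1])) for x in comps(b,B['scene'],c)])
h=cv2.cvtColor(b,cv2.COLOR_BGR2HSV)
for nm,lo,hi in(('red',170,180),('red0',0,5),('blue',100,125)):
    m=cv2.inRange(h,(lo,110,60),(hi,255,255)); k=np.zeros_like(m);k[228:285,325:392]=m[228:285,325:392]
    n,_,st,ce=cv2.connectedComponentsWithStats(k); print(nm,[(ce[i].round(1).tolist(),int(st[i,4])) for i in range(1,n) if st[i,4]>6])
s=sensors.get_state();print(s["eef_pos"].round(4),s["force"].round(1))
E
python3 w.py
```

```text
green [([358.1, 245.9], 62), ([380.8, 245.0], 24), ([342.7, 267.4], 59)]
orange [([336.9, 254.6], 86)]
yellow [([351.1, 222.0], 81), ([384.8, 252.1], 22), ([363.2, 258.4], 77)]
red []
red0 []
blue [([375.0, 277.2], 415)]
[0.5676 0.1015 0.1045] [-0.7  0.3  5.2]
```

The wheel rolls with a steady 5 N. I'll continue the stroke with slightly more press.

Request:
send_rows(
  plan=[
    {"dr":[0,0,0],"offset":[0.002,0,0.0001],"claw":1},
    {"dr":[0,0,0],"offset":[0.002,0,0],"claw":1},
    {"dr":[0,0,0],"offset":[0,0,0],"claw":1},
  ],
)

```text
t: 28.45
eef_pos: [0.5713, 0.1018, 0.104]
orientation: [[0.999, 0.05, -0.0], [0.05, -0.999, 0.0], [-0.0, -0.0, -1.0]]
force: [-0.6, 0.1, 2.4]
finger_gap: 0.0001
gripper_force: 1.5
```

Request:
send_rows(
  plan=[
    {"dr":[0,0,0],"offset":[0.002,0,0],"claw":1},
    {"dr":[0,0,0],"offset":[0.002,0,0],"claw":1},
    {"dr":[0,0,0],"offset":[0,0,0],"claw":1},
  ],
)

```text
t: 28.75
eef_pos: [0.5755, 0.1019, 0.104]
orientation: [[0.999, 0.05, 0.0], [0.05, -0.999, 0.0], [0.0, -0.0, -1.0]]
force: [-0.6, 0.3, -0.1]
finger_gap: 0.0001
gripper_force: 0.0
```

Request:
send_rows(
  plan=[
    {"dr":[0,0,0],"offset":[0.002,0,0],"claw":1},
    {"dr":[0,0,0],"offset":[0.002,0,0],"claw":1},
    {"dr":[0,0,0],"offset":[0,0,0],"claw":1},
  ],
)

```text
t: 29.05
eef_pos: [0.5796, 0.1021, 0.1042]
orientation: [[0.999, 0.05, 0.0], [0.05, -0.999, 0.0], [0.0, -0.0, -1.0]]
force: [-0.7, -0.4, 0.5]
finger_gap: 0.0002
gripper_force: 0.0
```

```bash
python3 w.py
```

```text
green [([358.1, 245.8], 61), ([379.9, 246.2], 13), ([342.7, 267.4], 60)]
orange [([336.9, 254.7], 87)]
yellow [([351.0, 222.0], 80), ([363.2, 258.4], 76)]
red []
red0 []
blue [([375.0, 277.3], 416)]
[0.5793 0.1022 0.1042] [-0.1 -0.3  0.7]
```

Request:
send_rows(
  plan=[
    {"dr":[0,0,0],"offset":[0,0,-0.003],"claw":1},
    {"dr":[0,0,0],"offset":[-0.017,0,0],"claw":1},
    {"dr":[0,0,0],"offset":[-0.016,0,0],"claw":1},
    {"dr":[0,0,0],"offset":[0,0,0],"claw":1},
    {"dr":[0,0,0],"offset":[0,0,0],"claw":1},
    {"dr":[0,0,0],"offset":[0,0,0.002],"claw":1},
    {"dr":[0,0,0],"offset":[0,0,0.0006],"claw":1},
    {"dr":[0,0,0],"offset":[0,0,0.0002],"claw":1},
    {"dr":[0,0,0],"offset":[0,0,0.0001],"claw":1},
    {"dr":[0,0,0],"offset":[0,0,0],"claw":1},
  ],
)

```text
t: 30.1
eef_pos: [0.547, 0.1005, 0.1046]
orientation: [[0.999, 0.05, 0.001], [0.05, -0.999, 0.0], [0.001, -0.0, -1.0]]
force: [0.5, -1.0, 1.3]
finger_gap: -0.0002
gripper_force: 0.8
```

Request:
send_rows(
  plan=[
    {"dr":[0,0,0],"offset":[0.001,0,0.0001],"claw":1},
    {"dr":[0,0,0],"offset":[0.003,0,0],"claw":1},
    {"dr":[0,0,0],"offset":[0.003,0,0],"claw":1},
  ],
)

```text
t: 30.4
eef_pos: [0.5528, 0.1008, 0.1046]
orientation: [[0.999, 0.05, -0.001], [0.05, -0.999, 0.0], [-0.001, -0.0, -1.0]]
force: [-2.2, -0.6, 5.6]
finger_gap: 0.0004
gripper_force: 3.2
```

Request:
send_rows(
  plan=[
    {"dr":[0,0,0],"offset":[0.003,0,0],"claw":1},
    {"dr":[0,0,0],"offset":[0.003,0,0],"claw":1},
    {"dr":[0,0,0],"offset":[0.003,0,0],"claw":1},
    {"dr":[0,0,0],"offset":[0.003,0,0],"claw":1},
    {"dr":[0,0,0],"offset":[0.001,0,0],"claw":1},
    {"dr":[0,0,0],"offset":[0,0,0],"claw":1},
  ],
)

```text
t: 31.0
eef_pos: [0.5661, 0.1015, 0.1046]
orientation: [[0.999, 0.05, -0.0], [0.05, -0.999, 0.0], [-0.0, -0.0, -1.0]]
force: [-1.6, 0.9, 5.0]
finger_gap: 0.0001
gripper_force: 2.7
```

Request:
send_rows(
  plan=[
    {"dr":[0,0,0],"offset":[0,0,-0.003],"claw":1},
    {"dr":[0,0,0],"offset":[-0.02,0,0],"claw":1},
    {"dr":[0,0,0],"offset":[0,0,0],"claw":1},
    {"dr":[0,0,0],"offset":[0,0,0],"claw":1},
    {"dr":[0,0,0],"offset":[0,0,0.002],"claw":1},
    {"dr":[0,0,0],"offset":[0,0,0.0006],"claw":1},
    {"dr":[0,0,0],"offset":[0,0,0.0002],"claw":1},
    {"dr":[0,0,0],"offset":[0,0,0.0002],"claw":1},
    {"dr":[0,0,0],"offset":[0,0,0],"claw":1},
  ],
)

```text
t: 31.9
eef_pos: [0.5469, 0.1005, 0.1045]
orientation: [[0.999, 0.05, 0.001], [0.05, -0.999, 0.0], [0.001, -0.0, -1.0]]
force: [0.2, 0.2, 2.3]
finger_gap: -0.0
gripper_force: 1.1
```

```bash
python3 w.py
```

```text
green [([358.1, 245.9], 59), ([384.3, 250.4], 44), ([342.6, 267.4], 61)]
orange [([379.3, 239.1], 74), ([337.0, 254.7], 86)]
yellow [([351.2, 221.9], 84), ([363.2, 258.4], 76)]
red []
red0 []
blue [([375.0, 277.2], 415)]
[0.5469 0.1005 0.1045] [1.2 0.5 1.9]
```

Request:
send_rows(
  plan=[
    {"dr":[0,0,0],"offset":[0.002,0,0],"claw":1},
    {"dr":[0,0,0],"offset":[0.003,0,0],"claw":1},
    {"dr":[0,0,0],"offset":[0.003,0,0],"claw":1},
    {"dr":[0,0,0],"offset":[0.003,0,0],"claw":1},
    {"dr":[0,0,0],"offset":[0.003,0,0],"claw":1},
    {"dr":[0,0,0],"offset":[0.003,0,0],"claw":1},
    {"dr":[0,0,0],"offset":[0.003,0,0],"claw":1},
    {"dr":[0,0,0],"offset":[0,0,0],"claw":1},
  ],
)

```text
t: 32.75
eef_pos: [0.5664, 0.1015, 0.1046]
orientation: [[0.999, 0.05, 0.0], [0.05, -0.999, 0.0], [0.0, -0.0, -1.0]]
force: [-0.4, -0.8, 6.5]
finger_gap: -0.0
gripper_force: 2.7
```

Request:
send_rows(
  plan=[
    {"dr":[0,0,0],"offset":[0,0,-0.003],"claw":1},
    {"dr":[0,0,0],"offset":[-0.018,0,0],"claw":1},
    {"dr":[0,0,0],"offset":[0,0,0],"claw":1},
  ],
)

```text
t: 33.05
eef_pos: [0.5452, 0.1005, 0.1066]
orientation: [[0.999, 0.05, -0.004], [0.05, -0.999, -0.0], [-0.004, -0.0, -1.0]]
force: [-0.2, 0.2, 0.5]
finger_gap: 0.0001
gripper_force: 0.0
```

```bash
python3 w.py; python3 - <<'E'
from h import *
p0=proj("scene",(.558,.05,.126))
for s in(1,-1): print(s,proj("scene",(.558-.0026*s,.05+.0519*s,.126))-p0+[358.1,245.8])
E
```

```text
green [([358.0, 246.0], 60), ([342.7, 267.4], 60)]
orange [([382.5, 245.9], 88), ([337.0, 254.7], 86)]
yellow [([351.3, 221.7], 88), ([363.2, 258.4], 76)]
red []
red0 [([373.4, 235.8], 11)]
blue [([375.0, 277.3], 417)]
[0.5467 0.1006 0.1069] [-0.3 -0.3 -0. ]
1 [378.60656486 237.21916857]
-1 [337.17038377 254.55785437]
```

Request:
send_rows(
  plan=[
    {"dr":[0,0,0],"offset":[0.003,0,0],"claw":1},
    {"dr":[0,0,0],"offset":[0,0,0.002],"claw":1},
    {"dr":[0,0,0],"offset":[0,0,0.0006],"claw":1},
    {"dr":[0,0,0],"offset":[0,0,0.0002],"claw":1},
    {"dr":[0,0,0],"offset":[0,0,0.0002],"claw":1},
    {"dr":[0,0,0],"offset":[0.002,0,0],"claw":1},
    {"dr":[0,0,0],"offset":[0.003,0,0],"claw":1},
    {"dr":[0,0,0],"offset":[0.003,0,0],"claw":1},
    {"dr":[0,0,0],"offset":[0.002,0,0],"claw":1},
    {"dr":[0,0,0],"offset":[0,0,0],"claw":1},
  ],
)

```text
t: 34.1
eef_pos: [0.5613, 0.1012, 0.1046]
orientation: [[0.999, 0.05, -0.0], [0.05, -0.999, 0.0], [-0.0, -0.0, -1.0]]
force: [-1.1, -0.5, 6.9]
finger_gap: -0.0003
gripper_force: 3.0
```

Request:
send_rows(
  plan=[
    {"dr":[0,0,0],"offset":[0,0,-0.003],"claw":1},
    {"dr":[0,0,0],"offset":[-0.02,0,-0.01],"claw":1},
    {"dr":[0,0,0],"offset":[-0.02,0,0],"claw":1},
    {"dr":[0,0,0],"offset":[0,0,0],"claw":1},
  ],
)

```text
t: 34.5
eef_pos: [0.5176, 0.0992, 0.1168]
orientation: [[0.999, 0.05, -0.004], [0.05, -0.999, -0.0], [-0.004, -0.0, -1.0]]
force: [0.6, -0.5, 0.3]
finger_gap: -0.0001
gripper_force: 0.0
```

```bash
python3 w.py
```

```text
green [([358.0, 245.9], 61), ([342.7, 267.4], 60)]
orange [([383.5, 249.4], 79), ([337.0, 254.7], 86)]
yellow [([351.0, 222.0], 80), ([363.2, 258.4], 76)]
red []
red0 [([375.8, 237.0], 23), ([380.8, 237.8], 12)]
blue [([375.0, 277.2], 415)]
[0.5197 0.0992 0.117 ] [ 0.4 -0.7  0.2]
```

Left wheel is on 5: orange sits at (383.5,249.4) against (383.7,249.8) expected, and red is up at ~(378,237). Now to the right wheel, which shows 4 and needs −2.09 rad.

Request:
send_rows(
  plan=[
    {"dr":[0,0,0],"offset":[0.0148,0.0345,0],"claw":1},
    {"dr":[0,0,0],"offset":[0.0148,0.0345,0],"claw":1},
    {"dr":[0,0,0],"offset":[0.0149,0.0346,0],"claw":1},
    {"dr":[0,0,0],"offset":[0,0,0],"claw":1},
    {"dr":[0,0,0],"offset":[0,0,0.005],"claw":1},
    {"dr":[0,0,0],"offset":[0,0,0.005],"claw":1},
    {"dr":[0,0,0],"offset":[0,0,0.0015],"claw":1},
    {"dr":[0,0,0],"offset":[0,0,0],"claw":1},
    {"dr":[0,0,0],"offset":[0,0,0],"claw":1},
  ],
)

```text
t: 35.45
eef_pos: [0.5705, -0.0013, 0.1056]
orientation: [[0.999, 0.051, -0.0], [0.051, -0.999, 0.0], [-0.0, -0.0, -1.0]]
force: [-0.6, -0.0, -0.4]
finger_gap: 0.0004
gripper_force: 0.0
```

Request:
send_rows(
  plan=[
    {"dr":[0,0,0],"offset":[0,0,0.0005],"claw":1},
    {"dr":[0,0,0],"offset":[0,0,0.0003],"claw":1},
    {"dr":[0,0,0],"offset":[0,0,0.0002],"claw":1},
    {"dr":[0,0,0],"offset":[0,0,0],"claw":1},
  ],
)

```text
t: 35.85
eef_pos: [0.5708, -0.002, 0.1048]
orientation: [[0.999, 0.05, 0.0], [0.05, -0.999, 0.0], [0.0, -0.0, -1.0]]
force: [-0.1, -0.2, -0.0]
finger_gap: 0.0004
gripper_force: 0.1
```

Request:
send_rows(
  plan=[
    {"dr":[0,0,0],"offset":[0,0,0.0002],"claw":1},
    {"dr":[0,0,0],"offset":[0,0,0],"claw":1},
  ],
)

```text
t: 36.05
eef_pos: [0.5709, -0.002, 0.1047]
orientation: [[0.999, 0.05, 0.0], [0.05, -0.999, 0.0], [0.0, -0.0, -1.0]]
force: [-0.3, 0.9, 2.3]
finger_gap: 0.0
gripper_force: 1.0
```

Request:
send_rows(
  plan=[
    {"dr":[0,0,0],"offset":[0,0,0.0002],"claw":1},
    {"dr":[0,0,0],"offset":[-0.002,0,0],"claw":1},
    {"dr":[0,0,0],"offset":[-0.003,0,0],"claw":1},
    {"dr":[0,0,0],"offset":[-0.003,0,0],"claw":1},
    {"dr":[0,0,0],"offset":[0,0,0],"claw":1},
  ],
)

```text
t: 36.55
eef_pos: [0.5627, -0.0026, 0.1047]
orientation: [[0.999, 0.05, 0.0], [0.05, -0.999, -0.0], [0.0, 0.0, -1.0]]
force: [1.3, -0.1, 5.3]
finger_gap: -0.0001
gripper_force: 2.5
```

Request:
send_rows(
  plan=[
    {"dr":[0,0,0],"offset":[-0.003,0,0],"claw":1},
    {"dr":[0,0,0],"offset":[-0.003,0,0],"claw":1},
    {"dr":[0,0,0],"offset":[-0.003,0,0],"claw":1},
    {"dr":[0,0,0],"offset":[-0.002,0,0],"claw":1},
    {"dr":[0,0,0],"offset":[0,0,0],"claw":1},
  ],
)

```text
t: 37.05
eef_pos: [0.5511, -0.0031, 0.1042]
orientation: [[0.999, 0.05, -0.001], [0.05, -0.999, -0.0], [-0.001, 0.0, -1.0]]
force: [-0.8, -1.0, 4.8]
finger_gap: -0.0004
gripper_force: 2.6
```

```bash
python3 w.py
```

```text
green [([358.0, 245.9], 63), ([339.9, 260.1], 77)]
orange [([383.5, 249.3], 78)]
yellow [([363.2, 258.4], 76), ([343.6, 269.9], 21)]
red []
red0 [([375.8, 237.1], 24), ([380.8, 237.8], 12)]
blue [([375.0, 277.3], 416)]
[ 0.5511 -0.0031  0.1042] [-0.7 -1.5  5.7]
```

Request:
send_rows(
  plan=[
    {"dr":[0,0,0],"offset":[0,0,-0.003],"claw":1},
    {"dr":[0,0,0],"offset":[0.022,0,0],"claw":1},
    {"dr":[0,0,0],"offset":[0,0,0],"claw":1},
    {"dr":[0,0,0],"offset":[0,0,0],"claw":1},
    {"dr":[0,0,0],"offset":[0,0,0.002],"claw":1},
    {"dr":[0,0,0],"offset":[0,0,0.0006],"claw":1},
    {"dr":[0,0,0],"offset":[0,0,0.0002],"claw":1},
    {"dr":[0,0,0],"offset":[0,0,0.0002],"claw":1},
    {"dr":[0,0,0],"offset":[0,0,0],"claw":1},
  ],
)

```text
t: 38.0
eef_pos: [0.5736, -0.0017, 0.1045]
orientation: [[0.999, 0.05, -0.0], [0.05, -0.999, 0.0], [-0.0, -0.0, -1.0]]
force: [-1.0, 1.1, 3.6]
finger_gap: -0.0001
gripper_force: 1.8
```

Request:
send_rows(
  plan=[
    {"dr":[0,0,0],"offset":[-0.002,0,0],"claw":1},
    {"dr":[0,0,0],"offset":[-0.003,0,0],"claw":1},
    {"dr":[0,0,0],"offset":[-0.003,0,0],"claw":1},
    {"dr":[0,0,0],"offset":[-0.003,0,0],"claw":1},
    {"dr":[0,0,0],"offset":[-0.003,0,0],"claw":1},
    {"dr":[0,0,0],"offset":[-0.003,0,0],"claw":1},
    {"dr":[0,0,0],"offset":[-0.003,0,0],"claw":1},
    {"dr":[0,0,0],"offset":[0,0,0],"claw":1},
  ],
)

```text
t: 38.8
eef_pos: [0.5531, -0.003, 0.1045]
orientation: [[0.999, 0.05, -0.001], [0.05, -0.999, -0.0], [-0.001, 0.0, -1.0]]
force: [0.5, -0.1, 6.2]
finger_gap: 0.0002
gripper_force: 3.1
```

```bash
python3 w.py
```

```text
green [([358.1, 245.9], 61), ([336.5, 255.5], 24)]
orange [([383.4, 249.4], 80)]
yellow [([363.2, 258.4], 76), ([342.0, 266.1], 90)]
red []
red0 [([375.8, 236.9], 23), ([380.8, 237.8], 12)]
blue [([374.9, 277.2], 415)]
[ 0.5531 -0.003   0.1045] [ 0.1 -0.6  5.8]
```

Request:
send_rows(
  plan=[
    {"dr":[0,0,0],"offset":[0,0,-0.003],"claw":1},
    {"dr":[0,0,0],"offset":[0.02,0,0],"claw":1},
    {"dr":[0,0,0],"offset":[0,0,0],"claw":1},
    {"dr":[0,0,0],"offset":[0,0,0],"claw":1},
    {"dr":[0,0,0],"offset":[0,0,0.002],"claw":1},
    {"dr":[0,0,0],"offset":[0,0,0.0006],"claw":1},
    {"dr":[0,0,0],"offset":[0,0,0.0002],"claw":1},
    {"dr":[0,0,0],"offset":[0,0,0.0002],"claw":1},
    {"dr":[0,0,0],"offset":[0,0,0],"claw":1},
  ],
)

```text
t: 39.75
eef_pos: [0.5736, -0.0018, 0.1045]
orientation: [[0.999, 0.05, -0.0], [0.05, -0.999, 0.0], [-0.0, -0.0, -1.0]]
force: [-1.9, -0.1, 4.1]
finger_gap: -0.0001
gripper_force: 1.8
```

Request:
send_rows(
  plan=[
    {"dr":[0,0,0],"offset":[-0.002,0,0],"claw":1},
    {"dr":[0,0,0],"offset":[-0.003,0,0],"claw":1},
    {"dr":[0,0,0],"offset":[-0.003,0,0],"claw":1},
    {"dr":[0,0,0],"offset":[-0.003,0,0],"claw":1},
    {"dr":[0,0,0],"offset":[-0.003,0,0],"claw":1},
    {"dr":[0,0,0],"offset":[-0.003,0,0],"claw":1},
    {"dr":[0,0,0],"offset":[-0.003,0,0],"claw":1},
    {"dr":[0,0,0],"offset":[0,0,0],"claw":1},
  ],
)

```text
t: 40.55
eef_pos: [0.5532, -0.003, 0.1045]
orientation: [[0.999, 0.05, -0.001], [0.05, -0.999, -0.0], [-0.001, 0.0, -1.0]]
force: [0.1, 0.1, 5.9]
finger_gap: 0.0
gripper_force: 3.1
```

```bash
python3 w.py
```

```text
green [([358.2, 245.9], 62)]
orange [([383.5, 249.3], 80)]
yellow [([339.1, 258.8], 93), ([363.2, 258.4], 76)]
red []
red0 [([375.9, 236.8], 22), ([380.8, 237.8], 12)]
blue [([375.0, 277.3], 416)]
[ 0.5531 -0.003   0.1044] [0.1 0.  6.8]
```

Request:
send_rows(
  plan=[
    {"dr":[0,0,0],"offset":[0,0,-0.003],"claw":1},
    {"dr":[0,0,0],"offset":[0.018,0,0],"claw":1},
    {"dr":[0,0,0],"offset":[0,0,0],"claw":1},
    {"dr":[0,0,0],"offset":[0,0,0],"claw":1},
    {"dr":[0,0,0],"offset":[0,0,0.002],"claw":1},
    {"dr":[0,0,0],"offset":[0,0,0.0006],"claw":1},
    {"dr":[0,0,0],"offset":[0,0,0.0002],"claw":1},
    {"dr":[0,0,0],"offset":[0,0,0.0002],"claw":1},
    {"dr":[0,0,0],"offset":[0,0,0],"claw":1},
  ],
)

```text
t: 41.5
eef_pos: [0.5713, -0.0019, 0.1046]
orientation: [[0.999, 0.05, -0.0], [0.05, -0.999, 0.0], [-0.0, -0.0, -1.0]]
force: [-2.1, 0.7, 4.7]
finger_gap: 0.0001
gripper_force: 2.4
```

Request:
send_rows(
  plan=[
    {"dr":[0,0,0],"offset":[-0.002,0,0],"claw":1},
    {"dr":[0,0,0],"offset":[-0.003,0,0],"claw":1},
    {"dr":[0,0,0],"offset":[-0.003,0,0],"claw":1},
    {"dr":[0,0,0],"offset":[-0.002,0,0],"claw":1},
    {"dr":[0,0,0],"offset":[0,0,0],"claw":1},
  ],
)

```text
t: 42.0
eef_pos: [0.5617, -0.0024, 0.1047]
orientation: [[0.999, 0.05, 0.0], [0.05, -0.999, 0.0], [0.0, -0.0, -1.0]]
force: [0.7, 1.0, 6.0]
finger_gap: -0.0001
gripper_force: 3.0
```

Request:
send_rows(
  plan=[
    {"dr":[0,0,0],"offset":[0,0,-0.003],"claw":1},
    {"dr":[0,0,0],"offset":[0,0,-0.017],"claw":1},
    {"dr":[0,0,0],"offset":[-0.025,0,0],"claw":1},
    {"dr":[0,0,0],"offset":[-0.025,0,0],"claw":1},
    {"dr":[0,0,0],"offset":[0,0,0],"claw":1},
  ],
)

```text
t: 42.5
eef_pos: [0.5064, -0.0046, 0.1233]
orientation: [[0.999, 0.05, -0.007], [0.05, -0.999, 0.001], [-0.007, -0.001, -1.0]]
force: [-0.6, -0.4, 0.2]
finger_gap: 0.0001
gripper_force: 0.0
```

```bash
python3 w.py
```

```text
green [([358.1, 246.0], 62)]
orange [([383.5, 249.4], 79)]
yellow [([351.0, 222.0], 80), ([337.3, 255.2], 85), ([363.2, 258.3], 77)]
red []
red0 [([376.0, 236.8], 21), ([380.8, 237.8], 12)]
blue [([374.9, 277.2], 415)]
[ 0.5091 -0.0048  0.1237] [ 0.1 -0.4  0.6]
```

Both wheels read correctly: yellow is at (337.3,255.2) against (337.2,254.6) expected. Now I go to the left side of the bolt knob.

Request:
send_rows(
  plan=[
    {"dr":[0,0,0],"offset":[-0.0056,-0.0328,0],"claw":1},
    {"dr":[0,0,0],"offset":[-0.0056,-0.0328,0],"claw":1},
    {"dr":[0,0,0],"offset":[-0.0056,-0.0328,0],"claw":1},
    {"dr":[0,0,0],"offset":[0,0,0],"claw":1},
    {"dr":[0,0,0],"offset":[0,0,0],"claw":1},
    {"dr":[0,0,0],"offset":[0,0,0.01],"claw":1},
    {"dr":[0,0,0],"offset":[0,0,0.01],"claw":1},
    {"dr":[0,0,0],"offset":[0,0,0.007],"claw":1},
    {"dr":[0,0,0],"offset":[0,0,0.006],"claw":1},
    {"dr":[0,0,0],"offset":[0,0,0],"claw":1},
  ],
)

```text
t: 43.55
eef_pos: [0.4894, 0.0921, 0.0901]
orientation: [[0.999, 0.049, -0.002], [0.049, -0.999, -0.0], [-0.002, -0.0, -1.0]]
force: [-0.2, 0.0, 0.5]
finger_gap: -0.0003
gripper_force: 0.0
```

Request:
send_rows(
  plan=[
    {"dr":[0,0,0],"offset":[0,0.002,0],"claw":1},
    {"dr":[0,0,0],"offset":[0,0.002,0],"claw":1},
    {"dr":[0,0,0],"offset":[0,0.002,0],"claw":1},
    {"dr":[0,0,0],"offset":[0,0.001,0],"claw":1},
    {"dr":[0,0,0],"offset":[0,0,0],"claw":1},
  ],
)

```text
t: 44.05
eef_pos: [0.4907, 0.0853, 0.0916]
orientation: [[0.999, 0.05, 0.0], [0.05, -0.999, 0.0], [0.0, -0.0, -1.0]]
force: [-0.5, 0.6, 0.6]
finger_gap: -0.0001
gripper_force: 0.0
```

```bash
python3 w.py | grep -E "yellow|\[ *0"
```

```text
yellow [([351.5, 221.2], 98), ([337.3, 255.2], 85), ([363.2, 258.4], 76)]
[0.4907 0.0855 0.0915] [-0.3 -0.1  0.2]
```

Request:
send_rows(
  plan=[
    {"dr":[0,0,0],"offset":[0,0.002,0],"claw":1},
    {"dr":[0,0,0],"offset":[0,0.002,0],"claw":1},
    {"dr":[0,0,0],"offset":[0,0.002,0],"claw":1},
    {"dr":[0,0,0],"offset":[0,0.002,0],"claw":1},
    {"dr":[0,0,0],"offset":[0,0,0],"claw":1},
  ],
)

```text
t: 44.6
eef_pos: [0.491, 0.0774, 0.0914]
orientation: [[0.999, 0.05, 0.0], [0.05, -0.999, 0.0], [0.0, -0.0, -1.0]]
force: [0.5, 1.8, 1.3]
finger_gap: -0.0002
gripper_force: 1.2
```

Request:
send_rows(
  plan=[
    {"dr":[0,0,0],"offset":[0,0.002,0],"claw":1},
    {"dr":[0,0,0],"offset":[0,0.001,0],"claw":1},
    {"dr":[0,0,0],"offset":[0,0,0],"claw":1},
  ],
)

```text
t: 44.9
eef_pos: [0.4912, 0.0751, 0.0914]
orientation: [[0.999, 0.049, 0.0], [0.049, -0.999, 0.001], [0.0, -0.001, -1.0]]
force: [-0.1, 6.0, 1.3]
finger_gap: 0.0001
gripper_force: 2.8
```

```bash
python3 w.py | grep -E "yellow|\[ *0"
```

```text
yellow [([348.2, 222.5], 102), ([337.3, 255.2], 85), ([363.2, 258.3], 77)]
[0.4912 0.0751 0.0914] [0.2 5.7 1.8]
```

Request:
send_rows(
  plan=[
    {"dr":[0,0,0],"offset":[0,0.0006,0],"claw":1},
    {"dr":[0,0,0],"offset":[0,0,0],"claw":1},
  ],
)

```text
t: 45.15
eef_pos: [0.4912, 0.0748, 0.0914]
orientation: [[0.999, 0.049, 0.0], [0.049, -0.999, 0.002], [0.0, -0.002, -1.0]]
force: [-0.8, 6.2, 0.9]
finger_gap: 0.0001
gripper_force: 3.4
```

```bash
python3 w.py
```

```text
green [([358.1, 245.8], 60)]
orange [([383.7, 249.6], 76)]
yellow [([348.1, 222.4], 102), ([337.3, 255.2], 85), ([363.2, 258.4], 76)]
red []
red0 [([377.7, 237.3], 43)]
blue [([375.0, 277.3], 416)]
[0.4912 0.0748 0.0914] [0.2 6.4 1.2]
```

Request:
send_rows(
  plan=[
    {"dr":[0,0,0],"offset":[0,0.0007,0],"claw":1},
    {"dr":[0,0,0],"offset":[0,0,0],"claw":1},
  ],
)

```text
t: 45.4
eef_pos: [0.4912, 0.074, 0.0914]
orientation: [[0.999, 0.049, 0.0], [0.049, -0.999, 0.002], [0.0, -0.002, -1.0]]
force: [-1.0, 6.0, 2.4]
finger_gap: -0.0003
gripper_force: 3.2
```

Request:
send_rows(
  plan=[
    {"dr":[0,0,0],"offset":[0,0.0005,0],"claw":1},
    {"dr":[0,0,0],"offset":[0,0,0],"claw":1},
  ],
)

```text
t: 45.6
eef_pos: [0.4912, 0.0736, 0.0914]
orientation: [[0.999, 0.049, 0.0], [0.049, -0.999, 0.002], [0.0, -0.002, -1.0]]
force: [0.2, 6.5, 1.1]
finger_gap: -0.0006
gripper_force: 3.4
```

```bash
python3 w.py | grep -E "yellow|\[ *0"
```

```text
yellow [([347.7, 222.9], 98), ([337.3, 255.2], 85), ([363.2, 258.4], 76)]
[0.4912 0.0736 0.0914] [-0.4  6.   3. ]
```

The bolt slides at a steady ~6 N, so it isn't jammed. Continuing.

Request:
send_rows(
  plan=[
    {"dr":[0,0,0],"offset":[0,0.0015,0],"claw":1},
    {"dr":[0,0,0],"offset":[0,0.0015,0],"claw":1},
    {"dr":[0,0,0],"offset":[0,0.0015,0],"claw":1},
    {"dr":[0,0,0],"offset":[0,0.0015,0],"claw":1},
    {"dr":[0,0,0],"offset":[0,0,0],"claw":1},
  ],
)

```text
t: 46.15
eef_pos: [0.4915, 0.0673, 0.0914]
orientation: [[0.999, 0.049, 0.0], [0.049, -0.999, 0.001], [0.0, -0.001, -1.0]]
force: [0.7, 5.2, 1.6]
finger_gap: -0.0001
gripper_force: 2.6
```

```bash
python3 w.py
```

```text
green [([358.1, 245.8], 62)]
orange [([383.8, 249.6], 76)]
yellow [([345.2, 223.7], 102), ([337.3, 255.2], 85), ([363.2, 258.4], 76)]
red []
red0 [([375.6, 237.5], 22), ([381.1, 237.8], 13)]
blue [([375.0, 277.3], 417)]
[0.4916 0.0673 0.0914] [0.1 5.2 2.2]
```

Request:
send_rows(
  plan=[
    {"dr":[0,0,0],"offset":[0,0.0015,0],"claw":1},
    {"dr":[0,0,0],"offset":[0,0.002,0],"claw":1},
    {"dr":[0,0,0],"offset":[0,0.002,0],"claw":1},
    {"dr":[0,0,0],"offset":[0,0.002,0],"claw":1},
    {"dr":[0,0,0],"offset":[0,0.002,0],"claw":1},
    {"dr":[0,0,0],"offset":[0,0.002,0],"claw":1},
    {"dr":[0,0,0],"offset":[0,0.002,0],"claw":1},
    {"dr":[0,0,0],"offset":[0,0.0015,0],"claw":1},
    {"dr":[0,0,0],"offset":[0,0.001,0],"claw":1},
    {"dr":[0,0,0],"offset":[0,0,0],"claw":1},
  ],
)

```text
t: 47.2
eef_pos: [0.4924, 0.0505, 0.0913]
orientation: [[0.999, 0.05, 0.0], [0.05, -0.999, -0.0], [0.0, 0.0, -1.0]]
force: [0.6, 1.9, 2.4]
finger_gap: -0.0001
gripper_force: 0.9
```

Request:
send_rows(
  plan=[
    {"dr":[0,0,0],"offset":[0,0.001,0],"claw":1},
    {"dr":[0,0,0],"offset":[0,0.001,0],"claw":1},
    {"dr":[0,0,0],"offset":[0,0.001,0],"claw":1},
    {"dr":[0,0,0],"offset":[0,0,0],"claw":1},
  ],
)

```text
t: 47.6
eef_pos: [0.4924, 0.0502, 0.0914]
orientation: [[0.999, 0.048, 0.0], [0.048, -0.999, 0.004], [0.0, -0.004, -1.0]]
force: [1.6, 13.7, 3.1]
finger_gap: -0.0002
gripper_force: 6.9
```

```bash
python3 w.py | grep -E "yellow|\[ *0"
```

```text
yellow [([338.6, 226.5], 98), ([337.4, 255.2], 86), ([363.2, 258.4], 76)]
[0.4924 0.0501 0.0914] [-0.1 13.6  3.5]
```

It hits firm resistance at 13.7 N after about 34 mm. I'll back off, lift away and verify the knob's travel.

Request:
send_rows(
  plan=[
    {"dr":[0,0,0],"offset":[0,-0.003,0],"claw":1},
    {"dr":[0,0,0],"offset":[0,-0.012,0],"claw":1},
    {"dr":[0,0,0],"offset":[0,0,-0.03],"claw":1},
    {"dr":[0,0,0],"offset":[0,0,-0.04],"claw":1},
    {"dr":[0,0,0],"offset":[-0.03,-0.03,-0.02],"claw":1},
    {"dr":[0,0,0],"offset":[-0.03,-0.03,0],"claw":1},
    {"dr":[0,0,0],"offset":[0,-0.04,0],"claw":1},
    {"dr":[0,0,0],"offset":[0,-0.04,0],"claw":1},
    {"dr":[0,0,0],"offset":[0,0,0],"claw":1},
  ],
)

```text
t: 48.55
eef_pos: [0.4243, 0.2034, 0.1816]
orientation: [[0.999, 0.054, 0.001], [0.054, -0.999, 0.001], [0.001, -0.001, -1.0]]
force: [0.0, -0.7, 1.1]
finger_gap: -0.0001
gripper_force: 0.0
```

```bash
python3 w.py; python3 - <<'E'
from m import *
t=snapshot("top")[:,:,::-1].copy()
for c in('green','orange','yellow'): print(c,[(x[0].round(1).tolist(),int(x[1])) for x in comps(t,B['top'],c)])
s=snapshot("scene")[:,:,::-1]
cv2.imwrite("pics/end.png",np.hstack([cv2.resize(t[185:255,272:352],(400,350)),cv2.resize(s[200:280,310:400],(394,350))]))
E
```

```text
green [([358.1, 245.8], 60)]
orange [([383.8, 249.6], 76)]
yellow [([338.3, 227.1], 82), ([337.3, 255.2], 85), ([363.2, 258.3], 77)]
red []
red0 [([376.0, 236.9], 21), ([381.1, 237.8], 13)]
blue [([375.0, 277.3], 416)]
[0.4243 0.2013 0.1813] [-0.2 -0.   0.8]
green [([311.6, 211.9], 47), ([329.8, 220.5], 18)]
orange [([293.6, 203.7], 27), ([311.9, 221.4], 25)]
yellow [([310.8, 203.3], 25), ([329.5, 210.9], 54), ([318.1, 234.8], 43)]
```

View pics/end.png

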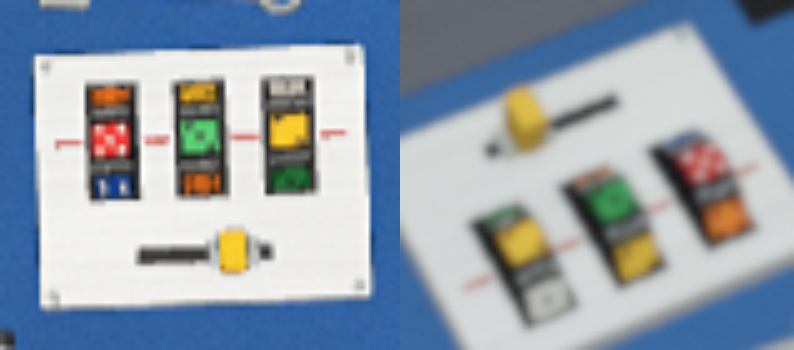

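The final pictures show red 5, green 3 and yellow 2 on the index lines. The knob has moved from top px 307 to 318 (~32-34 mm) and sits at the right end of its slot, with the arm clear. Handing in.

```bash
python3 -c "
from cell import workorder; print(workorder.sign_off())"
```

```text
the job is handed in; nothing more can be done
None
```

I set the wheels to 5-3-2, slid the bolt to its right end stop (about 32–34 mm in the images) and handed the job in with the arm clear of the case; the hand-in returned no verdict.

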